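# Take the teal connector housing from the flap tray into the nest

### The arm

A 7-joint arm with a two-finger parallel gripper is mounted at the origin on the work surface. World frame = base frame: x ahead of the robot, y to its left, z up, the work surface at z = 0. Lengths are in mm, angles in degrees, forces in N, time in s.
With the tool pointing down it reaches from about 400 to 850 mm from the base axis. Payload 4.5 kg.
Tool frame: the origin (TCP) lies midway between the tips of the shut fingers; the grasp point (between the pads) lies r.tcp_to_grasp behind it (r.tcp_to_grasp is the distance from the TCP to the grasp point, in mm); z points along the fingers, y is the line along which they close (so a half turn about z gives the same grasp; the last joint's range is limited). The gripper opens to 85 mm and grips with 20 to 120 N. Pads are 22 mm wide; open, the fingers measure 114 mm over their backs; the gripper's body (76 mm by 85 mm) begins 54 mm behind the grasp point. The pads swing forward as they close: fully open they stand 13 mm farther back than shut.
Start: joints at [-70.371, 39.483, -11.15, 89.685, 9.013, 51.709, -12.324], TCP at [189.928, 595.468, 231.317] pointing down, gripper open.
Joint ranges: [-172.22, 172.22], [-26.19, 119.32], [-84.43, 86.54], [7.71, 146.69], [-57.33, 237.33], [2.42, 119.75], [-152.13, 152.13]. Speed limits (degrees/s): [147.25, 147.25, 180, 180, 180, 180, 180].

### API

Orientations are given as a 3x3 rotation matrix whose columns are the frame's x, y, z axes.
In Python, from bench import r, cams, finish_job gives the robot as it stands.
- The arm moves only by the shell command python3 -m pendant 'ROWS'. ROWS is JSON, a list of rows, each an object of numbers: "ax", "ay", "az": the turn, a rotation vector about the tool's x, y, z in degrees; "dx", "dy", "dz": the shift along the tool's x, y, z in mm; "jaw": the opening, from -1 (shut) to 1 (fully open). In form: [{"ax": .., "ay": .., "az": .., "dx": .., "dy": .., "dz": .., "jaw": ..}, ...]. A call has 1 to 10 rows; each row is the pose to reach, as a shift and turn from the pose commanded when the call began, along the tool's axes at that moment; what a row does not reach only later rows make up. A row lasts 1/10 s, in which the tool goes at most 50 mm and 8.59 degrees, less where a joint would pass 70% of its speed; a pose out of reach is approached as far as the arm can. A call with a gripper value outside its range is refused whole. The fingers move at their own pace and stop on an object; the grip force is fixed at half the most. Time passes only in rows, so rows that repeat a pose let the fingers close. It gives the time, the measured TCP pose, the force, the opening and the grip force at its end, in the units of the state.
- r.state(): the state, without advancing time (a new reading comes with each control period).
- cams.camera(name): name is "scene" or "top"; returns the picture (420x560x3 uint8, blue, green, red); there is no depth.
- cams.camera_info(name): a dict with "fov_y" (degrees; the focal length in pixels is half the picture's height over the tangent of half this angle, whatever the lens; pixels are square), "cx", "cy" (the principal point, pixels), "cam_to_world" (4x4, takes a point from camera to world coordinates). Camera axes: x right, y down, z forward; pixel columns grow to the right and rows downward; lengths in mm; the calibration is good to about 2 mm. A picture is of the moment at which its call begins. camera_info takes no time and is no camera call.
- finish_job(): hands the job in; it is judged then, once.
The state is a dict: "time": time; "joint_pos": joint angles; "joint_velocities": joint speeds; "effort": joint torques, N m; "position": TCP position; "orientation": TCP orientation; "contact_force": force on the tool from outside, world axes, zero at the start; "ft_torque": the same for the moment, N m; "width": finger opening in mm; "grip_force": force on a finger pad.
Only numpy, scipy, OpenCV 4.12 (cv2) and the standard library are available. Lean on these libraries where they do the work, as an engineer would, in place of code of your own. Each camera call takes 0.05 s, during which the arm holds its last target. There are 200 camera calls.

### The job

Lift the clear flap of the grey spares tray, reach in under it and take out the teal connector housing; then set it fully down in the shallow pocket of the aluminium nest block with its two brass sockets facing up, and let the flap fall shut. Leave the black housing in the tray and everything else on the bench where it is.

Things in the scene. Friction and masses are not known exactly. Their poses are not given: they have to be found in the camera images.
- tray: Grey sheet-metal spares tray, fixed, 112 (x) x 242 (y). Origin on the bench; x points from its front to its back, turned at most 0.3 rad. Floor top 6 high; inside x = -32 to 68, y = -115 to 115. Front wall (outer face x = -38) 38 tall; side walls 38, from x = -5 on 70 and from x = 42 on 84; back wall 92 (outer face x = 74). Only the flap covers it.
- flap (a joint): Angle of the clear flap (rad): 0 shut, growing as its front rises, stop at 1.55. Shut, it slopes 0.21 rad down to the front, so even at the stop it leans 0.23 rad forward of upright. About 140 g; it always falls shut when nothing holds it (some 0.7 N at the front lifts it), so it has to rest on the hand while the hand is inside.
- flap_hinge (a point): Middle of the flap's hinge line, which runs along the tray's y axis: at tray (62, 0, 92), on the flap's underside. Its x axis lies in the flap (from front edge to hinge) and turns with it.
- flap_lip (a point): Middle of the front end of the flap's orange lip, underside; moves with it. Smooth, slippery plastic. The clear panel runs 100 from the hinge, then the lip, 36 long, turns up 50 degrees; all 4 thick, 250 wide. Shut, the bend is at tray (-36, 0, 71), 33 over the front wall's top, and this point at (-64, 0, 93). Fingers slanting in under the lip from the front lift it.
- teal: Teal connector housing to be moved: block 44 long (x) x 30 wide (y) x 38 tall, with a teal plate 36 x 24 x 4 on top (42 in all) carrying two flat brass socket rings. Origin at the centre of its underside, z towards the socket face. About 60 g. It stands on the tray's floor with the sockets up, near tray x = 8 and y = +45 or -45, turned at most 0.08 rad from the tray.
- spare: Black housing of the same size and shape in the other half of the tray (sides vary). It stays there.
- nest: Aluminium nest block 110 (x) x 100 (y) x 22 tall, fixed to the bench; origin at the centre of its underside, x along the pocket's length. Turned at most 0.4 rad.
- nest_floor (a point): Centre of the nest pocket's floor, 17 above the bench. The pocket is a rectangle 50 (x) x 36 (y), 5 deep; the housing fits with 3 to spare on each side, its length along x, either end first.
- screwdriver: Bystander: red-handled screwdriver, 160 long, lying flat. Sizes in mm. Origin at its underside.
- board: Bystander: blue circuit board 55 x 70, 12 tall, lying flat. Sizes in mm. Origin at its underside.
- cell: Bystander: pink battery cell, 18 across, 65 tall, standing. Sizes in mm. Origin at its underside.
- tape: Bystander: yellow tape roll, 68 across, 18 tall, lying flat. Sizes in mm. Origin at its underside.
- hood: Bystander: black connector hood about 58 x 52 x 16, lying flat. Sizes in mm. Origin at its underside.
- flux: Bystander: small amber jar, 40 across, 75 tall, standing. Sizes in mm. Origin at its underside.
Mind the look-alikes: they are no part of the job. There is more than one size of the nest; the job needs the smallest.

How it is judged:
By the outcome, as a careful person would: the job done as asked, in the order asked, and still so for the second after the job is handed in, with the robot touching nothing.
It also fails if it takes over 48 s, if anything falls off the work surface, if the arm or the gripper's body presses on something with over 40 N, if the wrist force passes 120 N, or if a joint passes its speed limit or range.

## Working session

There is one attempt and no reset: what is moved stays moved. The work goes in short steps, Python scripts to look and compute and a shell command to move; the robot and the scene stay as the last step left them, time stands still between calls to the robot, and variables do not carry over. Pictures are saved under pics/ and viewed, at most 10 in all, crops included, and the job is handed in when it is done.

```bash
ls; mkdir -p pics; python3 - <<'E'
from bench import r,cams
import cv2,numpy as np
for n in("scene","top"):
    cv2.imwrite(f"pics/{n}0.png",cams.camera(n)); i=cams.camera_info(n); print(n,i)
s=r.state(); print(s,r.tcp_to_grasp)
E
```

```text
pics
scene {'fov_y': 57.60288374193036, 'cx': 279.07582440670217, 'cy': 209.50462844840027, 'cam_to_world': array([[-8.11188318e-01,  4.70880643e-01, -3.46763511e-01,
         1.00817129e+03],
       [ 5.84654090e-01,  6.65585864e-01, -4.63869651e-01,
         5.18143262e+02],
       [ 1.23736513e-02, -5.79022347e-01, -8.15217771e-01,
         1.12539182e+03],
       [ 0.00000000e+00,  0.00000000e+00,  0.00000000e+00,
         1.00000000e+00]])}
top {'fov_y': 50.5380601184271, 'cx': 283.63828843110565, 'cy': 197.96687403856362, 'cam_to_world': array([[ 2.14317935e-02, -9.78361005e-01,  2.05792183e-01,
         2.59098851e+02],
       [-9.99770312e-01, -2.09811347e-02,  4.37211376e-03,
        -4.97480738e+01],
       [ 4.02478933e-05, -2.05838617e-01, -9.78585950e-01,
         1.55621100e+03],
       [ 0.00000000e+00,  0.00000000e+00,  0.00000000e+00,
         1.00000000e+00]])}
{'time': 0.1, 'joint_pos': array([-70.37169437,  39.52887581, -11.14708831,  89.73764003,
         9.01287681,  51.71039552, -12.325433  ]), 'joint_velocities': array([ 0.02212029, -0.25956522,  0.02575434, -0.16380656,  0.00041772,
       -0.02097144,  0.06253683]), 'effort': array([-2.29513098e-03, -5.40597224e+01, -1.27114769e+00, -1.58982718e+01,
        9.43430437e-03,  4.39597599e-03,  5.63727411e-06]), 'position': array([189.78587624, 594.88335356, 230.56559273]), 'orientation': array([[-9.52730576e-01,  3.03816206e-01, -4.03406432e-04],
       [ 3.03816456e-01,  9.52729226e-01, -1.60695613e-03],
       [-1.03882216e-04, -1.65355775e-03, -9.99998627e-01]]), 'contact_force': array([ 0.14406795,  0.10869437, -0.2686104 ]), 'ft_torque': array([-0.01410404,  0.04789314, -0.00483884]), 'grip_force': 0.0, 'width': 85.37132688342818} 18.700000000000003
```

View pics/scene0.png

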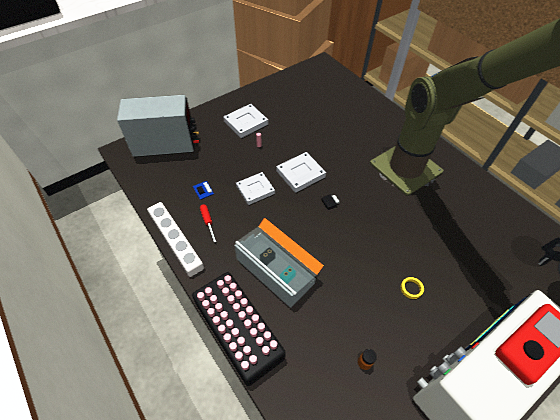

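View pics/top0.png

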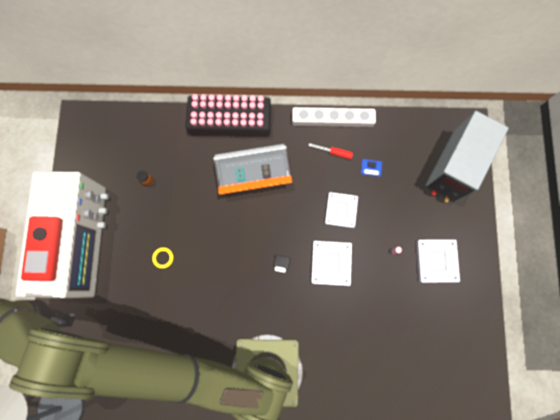

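The scene view shows the tray at (280,262) with the teal housing at (288,272), and the three nests at (246,120), (301,171) and (255,187). In the top view the tray is at (253,170), its orange lip faces the robot, teal is at (241,174), and the smallest nest is at (342,210). Next I'll measure with masks.

```bash
cat > h.py <<'E'
import cv2,numpy as np
from bench import cams
def cam(n):
    i=cams.camera_info(n); f=210/np.tan(np.radians(i["fov_y"]/2)); return f,i["cx"],i["cy"],np.array(i["cam_to_world"])
def ray(n,p):
    f,cx,cy,T=cam(n); d=T[:3,:3]@np.array([(p[0]-cx)/f,(p[1]-cy)/f,1]); return T[:3,3],d/np.linalg.norm(d)
def onz(n,p,z):
    o,d=ray(n,p); return o+d*(z-o[2])/d[2]
def proj(n,P):
    f,cx,cy,T=cam(n); q=T[:3,:3].T@(np.array(P,float)-T[:3,3]); return np.array([f*q[0]/q[2]+cx,f*q[1]/q[2]+cy])
def tri(p,q):
    a,d=ray("scene",p); b,e=ray("top",q)
    s=np.linalg.lstsq(np.c_[d,-e],b-a,rcond=None)[0]; A,B=a+s[0]*d,b+s[1]*e
    return (A+B)/2,np.linalg.norm(A-B)
def blobs(m,amin=8):
    n,l,s,c=cv2.connectedComponentsWithStats(m.astype(np.uint8)); return [(s[i,4],c[i],(l==i).astype(np.uint8)) for i in range(1,n) if s[i,4]>=amin]
E
python3 - <<'E'
from h import *
W={"scene":(225,165,330,310),"top":(205,135,365,235)}
np.set_printoptions(precision=1,suppress=True)
for n in W:
    im=cv2.imread(f"pics/{n}0.png"); x0,y0,x1,y1=W[n]; h=cv2.cvtColor(im,cv2.COLOR_BGR2HSV)
    H,S,V=[h[...,k].astype(int) for k in range(3)]
    box=np.zeros(H.shape,bool); box[y0:y1,x0:x1]=1
    for nm,m in dict(orange=(H>5)&(H<20)&(S>170)&(V>120),teal=(H>78)&(H<98)&(S>110),white=(S<40)&(V>175)).items():
        for a,c,mm in blobs(m&box,12):
            ct=max(cv2.findContours(mm,0,2)[0],key=cv2.contourArea); R=cv2.minAreaRect(ct)
            print(n,nm,a,c,"rect",np.array(cv2.boxPoints(R)).round(1).tolist())
    cv2.imwrite(f"pics/{n}_c.png",cv2.resize(im[y0:y1,x0:x1],None,fx=4 if n=="scene" else 5,fy=4 if n=="scene" else 5,interpolation=cv2.INTER_CUBIC))
E
```

```text
scene orange 871 [291. 246.] rect [[257.20001220703125, 225.8000030517578], [264.70001220703125, 216.6999969482422], [324.0, 265.6000061035156], [316.5, 274.6000061035156]]
scene teal 141 [287.5 275. ] rect [[278.5, 275.5], [289.0, 265.0], [297.0, 273.0], [286.5, 283.5]]
scene white 650 [300.4 172.9] rect [[276.0, 165.0], [325.0, 165.0], [325.0, 187.0], [276.0, 187.0]]
scene white 614 [254.8 186.4] rect [[235.6999969482422, 182.39999389648438], [266.0, 169.8000030517578], [274.3999938964844, 189.89999389648438], [244.10000610351562, 202.5]]
scene white 334 [265.5 268.8] rect [[233.0, 244.39999389648438], [236.89999389648438, 240.0], [296.1000061035156, 291.8999938964844], [292.20001220703125, 296.29998779296875]]
scene white 21 [227.2 277.9] rect [[225.0, 276.0], [229.0, 276.0], [229.0, 280.0], [225.0, 280.0]]
scene white 22 [232.7 285. ] rect [[230.0, 283.0], [235.0, 283.0], [235.0, 287.0], [230.0, 287.0]]
scene white 15 [226.1 289.9] rect [[225.0, 288.0], [228.0, 288.0], [228.0, 292.0], [225.0, 292.0]]
scene white 23 [238. 293.] rect [[236.0, 291.0], [240.0, 291.0], [240.0, 295.0],
[... 1004 characters left out ...]
249.2 152. ] rect [[213.3000030517578, 154.89999389648438], [284.6000061035156, 143.39999389648438], [285.5, 149.0], [214.1999969482422, 160.39999389648438]]
top white 584 [260.4 167. ] rect [[224.60000610351562, 163.8000030517578], [285.20001220703125, 153.89999389648438], [288.5, 173.89999389648438], [227.89999389648438, 183.8000030517578]]
top white 94 [229.7 179. ] rect [[222.89999389648438, 175.3000030517578], [235.1999969482422, 173.6999969482422], [236.3000030517578, 182.60000610351562], [224.0, 184.10000610351562]]
top white 986 [341.4 209.5] rect [[324.3999938964844, 223.89999389648438], [328.5, 191.3000030517578], [358.6000061035156, 195.10000610351562], [354.5, 227.6999969482422]]
```

View pics/top_c.png

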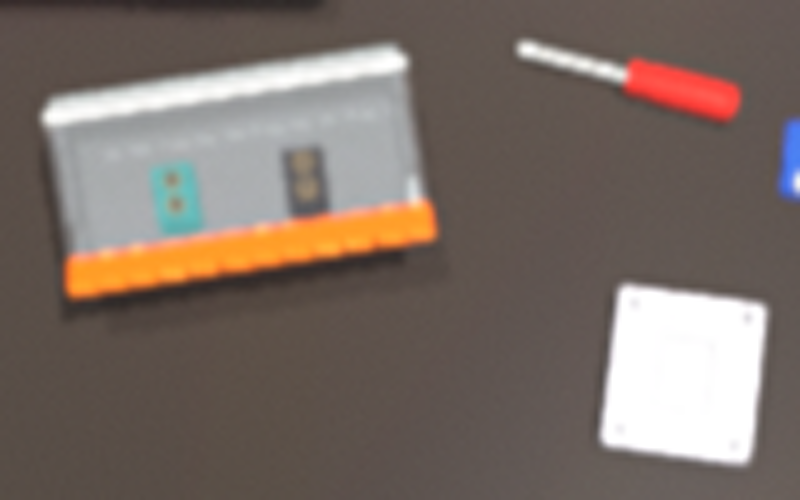

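View pics/scene_c.png

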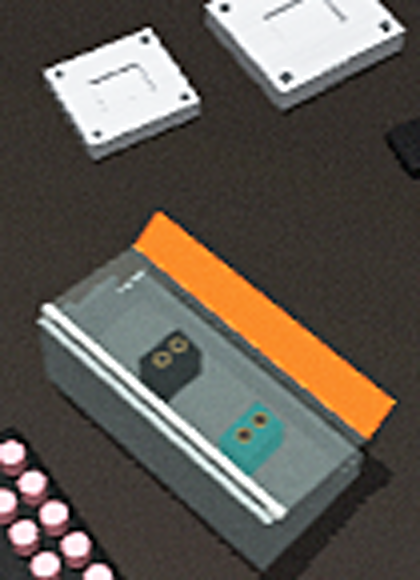

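The crops show, in the top view, the teal rings at crop (171,179) and (176,205), the lip's front corners at (72,298) and (437,240), and the nest corners and screws. In the scene crop the teal rings are at (262,420) and (245,435), the lip's front corners at (158,212) and (397,402), and the nest screws at (147,33), (187,97), (97,133) and (57,74).

```bash
python3 - <<'E'
from h import *
np.set_printoptions(precision=1,suppress=True)
S=lambda x,y:(225+(x-1.5)/4,165+(y-1.5)/4); T=lambda x,y:(205+(x-2)/5,135+(y-2)/5)
print("lip+y",tri(S(397,402),T(72,298)),"lip-y",tri(S(158,212),T(437,240)))
print("ring back",tri(S(245,435),T(171,179)),"front",tri(S(262,420),T(176,205)))
print("ring z48 s",onz("scene",S(245,435),48),onz("scene",S(262,420),48),"t",onz("top",T(171,179),48),onz("top",T(176,205),48))
print("rail +y",tri(S(285,514),T(43,118)),"-y",tri(S(45,308),T(400,46)))
sc=[S(147,33),S(187,97),S(97,133),S(57,74)]; st=[T(747,317),T(735,445),T(619,429),T(634,302)]
for n,l in(("scene",sc),("top",st)):
    P=np.array([onz(n,p,22) for p in l]); print(n,P.tolist(),P.mean(0))
# nest corners top
for n,l in(("scene",[S(152,27),S(200,97),S(95,146),S(45,74)]),("top",[T(768,303),T(750,465),T(601,445),T(619,285)])):
    P=np.array([onz(n,p,22) for p in l]); print(n,P.tolist(),P.mean(0), np.linalg.norm(P-np.roll(P,1,0),axis=1))
pk=[S(90,83),S(137,63),S(153,88)]
print("pocket scene",[onz("scene",p,22) for p in pk])
# bystanders
for nm,p in dict(screw=(343,153),board=(372,167),hood=(281,264),flux=(146,178),tape=(163,258),cell=(397,250),big=(331,263)).items(): print(nm,onz("top",p,10))
E
```

```text
lip+y (array([576.6, 174.5,  88.7]), np.float64(1.9898892256405254)) lip-y (array([624. , -72.4,  86.8]), np.float64(5.377945468408388))
ring back (array([673.1, 115.1,  47.5]), np.float64(3.6989298569048676)) front (array([654.5, 111.4,  45.7]), np.float64(2.667265238273761))
ring z48 s [674.4 113.8  48. ] [656.  111.2  48. ] t [671.8 116.5  48. ] [653.  112.2  48. ]
rail +y (array([701.3, 199.4,  94.8]), np.float64(3.4054672544307527)) -y (array([754. , -42.2, 103.2]), np.float64(0.8635898935054241))
scene [[493.92522650002866, -287.0403576854095, 22.0], [507.4895458712212, -201.703801642058, 22.0], [597.8540693971809, -214.66506115858783, 22.0], [590.5495334994778, -293.73022269531043, 22.0]] [ 547.5 -249.3   22. ]
top [[586.933440119009, -290.79532276974095, 22.0], [495.6264500609789, -281.42817299918363, 22.0], [505.16341972132284, -200.65867254009098, 22.0], [596.0470736060613, -211.17754104592547, 22.0]] [ 545.9 -246.    22. ]
scene [[485.7985368784066, -290.5186632484035, 22.0], [497.7095120730489, -194.80007215225532, 22.0], [607.3381873687752, -203.431252468176, 22.0], [599.6535933755642, -300.15260311612394, 22.0]] [ 547.6 -247.2   22. ] [114.3  96.5 110.   97. ]
top [[597.3523214949782, -305.72476296648483, 22.0], [481.8080940497747, -291.71155539082764, 22.0], [493.62598283641796, -188.1349533604763, 22.0], [608.120966063402, -200.58394180372903, 22.0]] [ 545.2 -246.5   22. ] [105.7 116.4 104.2 115.2]
pocket scene [array([ 571.4, -267. ,   22. ]), array([ 522.4, -261.9,   22. ]), array([ 527.1, -228.5,   22. ])]
screw [ 755.6 -254.6   10. ]
board [ 705.1 -358.8   10. ]
hood [351.7 -38.7  10. ]
flux [646.8 452.1  10. ]
tape [363.5 369.2  10. ]
cell [ 408.4 -439.7   10. ]
big [ 358.8 -210.9   10. ]
```

The measurements agree with each other. The nest centre is at about (547,-247.5) with yaw -6.4°. The tray yaw is about 11.3° with its origin near (661,64), and teal is near tray (12,48).

The plan is to hold the hand 45° below horizontal, facing the back of the tray:
1. Swing the flap up with the fingertips.
2. Slide in under it until it rests on the hand.
3. Grip teal across its 30 mm width.

A helper will turn tray-frame waypoints into rows.

```bash
cat >> h.py <<'E'
from bench import r
from scipy.spatial.transform import Rotation as Ro
def frame(o,yaw): c,s=np.cos(np.radians(yaw)),np.sin(np.radians(yaw)); return np.array([*o,0.]),np.array([[c,-s,0],[s,c,0],[0,0,1]])
TRAY=frame((661,64),11.3); NEST=frame((547,-247.5),-6.4)
def tool(F,th):
    t=np.radians(th); z=F[1]@[np.cos(t),0,-np.sin(t)]; y=F[1][:,1]; return np.c_[np.cross(y,z),y,z]
def rows(F,wps,base=None):
    s=r.state(); p,R=(s["position"],s["orientation"]) if base is None else base
    for w in wps:
        d=R.T@(F[0]+F[1]@np.array(w[:3],float)-p); a=Ro.from_matrix(R.T@tool(F,w[3])).as_rotvec(degrees=True)
        print(w,"d",d.round(1),"a",a.round(1))
def where(F):
    s=r.state(); l=F[1].T@(s["position"]-F[0]); L=F[1].T@s["orientation"]
    print("t",round(s["time"],2),"local",l.round(1),"z",L[:,2].round(3),"y",L[:,1].round(3),"F",s["contact_force"].round(1),"w",round(s["width"],1),"grip",s["grip_force"],"j",s["joint_pos"].round(0))
E
python3 -c "
from h import *
rows(TRAY,[(-130,48,150,45)])"
```

```text
(-130, 48, 150, 45) d [-473.2 -383.5   81.2] a [-11.5 -44.  -27.4]
```

```bash
R='{"dx":-473,"dy":-383,"dz":81,"ax":-11.5,"ay":-44,"az":-27.4,"jaw":0.4}'; python3 -m pendant '[{"dx":-50,"dy":-38,"dz":8,"ax":-1,"ay":-4.4,"az":-2.7,"jaw":0.4},{"dx":-473,"dy":-383,"dz":81,"ax":-11.5,"ay":-44,"az":-27.4,"jaw":0.4},{"dx":-473,"dy":-383,"dz":81,"ax":-11.5,"ay":-44,"az":-27.4,"jaw":0.4},{"dx":-473,"dy":-383,"dz":81,"ax":-11.5,"ay":-44,"az":-27.4,"jaw":0.4},{"dx":-473,"dy":-383,"dz":81,"ax":-11.5,"ay":-44,"az":-27.4,"jaw":0.4},{"dx":-473,"dy":-383,"dz":81,"ax":-11.5,"ay":-44,"az":-27.4,"jaw":0.4},{"dx":-473,"dy":-383,"dz":81,"ax":-11.5,"ay":-44,"az":-27.4,"jaw":0.4},{"dx":-473,"dy":-383,"dz":81,"ax":-11.5,"ay":-44,"az":-27.4,"jaw":0.4},{"dx":-473,"dy":-383,"dz":81,"ax":-11.5,"ay":-44,"az":-27.4,"jaw":0.4},{"dx":-473,"dy":-383,"dz":81,"ax":-11.5,"ay":-44,"az":-27.4,"jaw":0.4}]'; python3 -c "
from h import *
where(TRAY); rows(TRAY,[(-130,48,120,45)])"
```

```text
time: 1.1
position: [378.8, 331.9, 188.9]
orientation: [[-0.747, -0.084, 0.66], [-0.111, 0.994, 0.001], [-0.656, -0.072, -0.751]]
contact_force: [0.2, -0.7, -1.5]
width: 60.0
grip_force: 0.0
t 1.1 local [-224.2  318.   188.9] z [ 0.647 -0.129 -0.751] y [ 0.113  0.991 -0.072] F [ 0.2 -0.7 -1.5] w 60.0 grip 0.0 j [-75.  39.   6. 140. 110.  38. -84.]
(-130, 48, 120, 45) d [ -36.  -251.9  147.5] a [-7.5 -4.1 -1.9]
```

```bash
python3 -m pendant '[{"dx":-7,"dy":-50,"dz":29,"ax":-1.5,"ay":-1,"az":-0.4,"jaw":0.4},{"dx":-14,"dy":-100,"dz":59,"ax":-3,"ay":-2,"az":-0.8,"jaw":0.4},{"dx":-22,"dy":-151,"dz":88,"ax":-4.5,"ay":-2.5,"az":-1.2,"jaw":0.4},{"dx":-29,"dy":-201,"dz":118,"ax":-6,"ay":-3.3,"az":-1.6,"jaw":0.4},{"dx":-36,"dy":-252,"dz":147,"ax":-7.5,"ay":-4.1,"az":-1.9,"jaw":0.4},{"dx":-36,"dy":-252,"dz":147,"ax":-7.5,"ay":-4.1,"az":-1.9,"jaw":0.4},{"dx":-36,"dy":-252,"dz":147,"ax":-7.5,"ay":-4.1,"az":-1.9,"jaw":0.4},{"dx":-36,"dy":-252,"dz":147,"ax":-7.5,"ay":-4.1,"az":-1.9,"jaw":0.4}]' >/dev/null; python3 -c "
from h import *
where(TRAY); rows(TRAY,[(-120,48,80,45),(-80,48,55,45),(-54,48,55,45)])"
```

```text
t 1.9 local [-155.6  243.7   99.2] z [ 0.697 -0.009 -0.717] y [ 0.011  1.    -0.002] F [-50.6  96.   85.8] w 59.6 grip 0.0 j [-14.  83. -84. 146. 114. 118. -55.]
(-120, 48, 80, 45) d [ -13.4 -195.2   40.4] a [-0.5 -0.8 -0.4]
(-80, 48, 55, 45) d [ -24.6 -194.7   86.2] a [-0.5 -0.8 -0.4]
(-54, 48, 55, 45) d [ -43.3 -194.4  104.3] a [-0.5 -0.8 -0.4]
```

```bash
python3 - <<'E'
from h import *
a=cams.camera("scene"); cv2.imwrite("pics/s1.png",a)
s=r.state(); print(s["contact_force"],s["joint_pos"],s["joint_velocities"],s["position"])
E
```

```text
[ -4.71633345 -42.25478061 -25.1944238 ] [-11.74876697  83.54712892 -83.67348335 146.69912983 114.09473609
 119.22376257 -54.38893842] [ -8.29316578  -7.07427314   6.51898323  -0.5996636   -1.29923759
 -12.3290665  -14.92277381] [468.19157088 247.77330879  89.81291817]
```

View pics/s1.png

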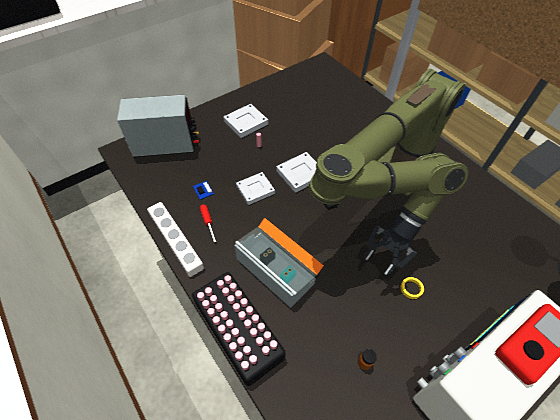

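The hand is beside the tray in free air near (395,245) and the arm touches nothing. It folded up against joint limits on this path (j4 and j6 at maximum), so the force came from there. I'll back off and fit the arm's kinematics from the recorded states before choosing another route.

```bash
cat > rec.py <<'E'
import json
from bench import r
s=r.state(); open("log.jsonl","a").write(json.dumps([s["joint_pos"].tolist(),s["position"].tolist(),s["orientation"].tolist()])+"\n")
E
python3 rec.py; python3 - <<'E'
from h import *
s=r.state();R=s["orientation"];p=s["position"]
R0=np.array([[-0.747,-0.084,0.66],[-0.111,0.994,0.001],[-0.656,-0.072,-0.751]])
for P,Q in(([378.8,331.9,188.9],R0),([300,450,230],np.array([[-9.52730576e-01,3.03816206e-01,0],[3.03816456e-01,9.52729226e-01,0],[0,0,-1]]))):
    print((R.T@(np.array(P)-p)).round(),Ro.from_matrix(R.T@Q).as_rotvec(degrees=True).round(1))
E
```

```text
[ -16.   94. -126.] [4.4 2.8 1.4]
[  -4.  221. -200.] [ 8.4 43.4 25.9]
```

```bash
python3 -m pendant '[{"dx":-2,"dy":11,"dz":-15,"ax":0.5,"ay":0.4,"az":0.2,"jaw":0.4},{"dx":-5,"dy":30,"dz":-40,"ax":1.4,"ay":0.9,"az":0.5,"jaw":0.4},{"dx":-9,"dy":50,"dz":-68,"ax":2.4,"ay":1.5,"az":0.8,"jaw":0.4},{"dx":-13,"dy":72,"dz":-98,"ax":3.4,"ay":2.2,"az":1.1,"jaw":0.4},{"dx":-16,"dy":94,"dz":-126,"ax":4.4,"ay":2.8,"az":1.4,"jaw":0.4}]'; python3 rec.py; python3 -m pendant '[{"dx":-20,"dy":-12,"dz":-30,"jaw":0.4},{"dx":-20,"dy":-12,"dz":-30,"ay":6,"jaw":0.4}]' >/dev/null; python3 rec.py;  python3 - <<'E'
from h import *
where(TRAY)
s=r.state();R=s["orientation"];p=s["position"]
for P,Q in (([300,450,230],np.array([[-9.52730576e-01,3.03816206e-01,0],[3.03816456e-01,9.52729226e-01,0],[0,0,-1]])),):
    print((R.T@(np.array(P)-p)).round(),Ro.from_matrix(R.T@Q).as_rotvec(degrees=True).round(1))
E
```

```text
time: 2.45
position: [366.1, 350.6, 202.0]
orientation: [[-0.742, -0.116, 0.66], [-0.116, 0.992, 0.045], [-0.66, -0.043, -0.75]]
contact_force: [0.5, 0.6, -0.1]
width: 59.9
grip_force: 0.0
t 2.45 local [-233.   338.8  202. ] z [ 0.656 -0.085 -0.75 ] y [ 0.08   0.996 -0.043] F [ 0.5  0.6 -0.1] w 59.9 grip 0.0 j [-31.  61. -84. 137.  88. 104. -66.]
[ 19. 105. -60.] [ 6.5 41.2 24.2]invalid input at $[0]: expected keys ax, ay, az, dx, dy, dz, jaw
```

```bash
python3 -m pendant '[{"dx":6,"dy":35,"dz":-20,"ax":1,"ay":7,"az":4,"jaw":0.4},{"dx":12,"dy":70,"dz":-40,"ax":2,"ay":14,"az":8,"jaw":0.4},{"dx":19,"dy":105,"dz":-60,"ax":3,"ay":21,"az":12,"jaw":0.4}]' >/dev/null; python3 rec.py; python3 -m pendant '[{"dx":0,"dy":0,"dz":0,"ax":1,"ay":7,"az":4,"jaw":0.4},{"dx":0,"dy":0,"dz":0,"ax":2,"ay":14,"az":8,"jaw":0.4},{"dx":0,"dy":0,"dz":0,"ax":3,"ay":20,"az":12,"jaw":0.4}]' >/dev/null; python3 rec.py
cat > kin.py <<'E'
import json,numpy as np
from scipy.optimize import least_squares
from scipy.spatial.transform import Rotation as Ro
D=[json.loads(l) for l in open("log.jsonl")]
D.append([[-70.37169437,39.52887581,-11.14708831,89.73764003,9.01287681,51.71039552,-12.325433],[189.78587624,594.88335356,230.56559273],[[-9.52730576e-01,3.03816206e-01,-4.03406432e-04],[3.03816456e-01,9.52729226e-01,-1.60695613e-03],[-1.03882216e-04,-1.65355775e-03,-9.99998627e-01]]])
rz=lambda a:Ro.from_euler("z",a,degrees=True).as_matrix(); ry=lambda a:Ro.from_euler("y",a,degrees=True).as_matrix()
SG=[1,1,1,-1,1,1,1]
def fk(q,x,sg=SG):
    # x: base off, j5 off,j7 off, j6 off, d1,d3,a4,a5,d5,a6,d7
    b,o2,o4,o5,o6,o7,d1,d3,a4,a5,d5,a6,d7=x; q=np.array(q)*sg
    R=rz(q[0]+b); p=np.array([0,0,d1]); R=R@ry(q[1]+o2)@rz(q[2]); p=p+R@[0,0,d3]
    p=p+R@[a4,0,0]; R=R@ry(q[3]+o4); p=p+R@[a5,0,d5]; R=R@rz(q[4]+o5)@ry(q[5]+o6); p=p+R@[a6,0,d7]; return p,R@rz(q[6]+o7)
def res(x,sg):
    o=[]
    for q,p,R in D:
        P,Q=fk(q,x,sg); o+=list((P-p)/10)+list(((Q-np.array(R))*30).ravel())
    return np.array(o)
E
cat > fit.py <<'E'
from kin import *
import itertools
best=None; rng=np.random.default_rng(0)
for sg in itertools.product([1],[1],[1,-1],[1,-1],[1,-1],[1,-1],[1,-1]):
    for k in range(12):
        x0=np.r_[rng.choice([0,90,142,180,-90],1)[0],0,rng.choice([0,90,180,-90]),rng.choice([0,90,180,-90]),rng.choice([0,90,180,-90]),rng.choice([0,90,180,-90]),267,293,50*rng.choice([-1,1]),50*rng.choice([-1,1]),rng.choice([-1,1])*342,76*rng.choice([-1,1]),260*rng.choice([-1,1])]
        s=least_squares(res,x0,args=(sg,),max_nfev=60,x_scale=np.r_[[50]*6,[100]*7])
        if best is None or s.cost<best[0]: best=(s.cost,sg,s.x); print(round(s.cost,4),sg,s.x.round(1),flush=True)
    if best[0]<.05: break
json.dump([list(map(int,best[1])),best[2].tolist()],open("kin.json","w"))
E
timeout 400 python3 fit.py | tail -4; python3 -c "
from h import *
where(TRAY)"
```

```text
488.9683 (1, 1, 1, -1, 1, -1, 1) [  -9.6  -35.5  222.7  151.5    4.1 -238.2 -704.5  670.  -905.7   31.2
  158.5  154.7 -398.3]
488.9683 (1, 1, 1, -1, 1, -1, 1) [  -9.6  -35.5  222.7  151.5    4.1  121.8 -704.5  670.  -905.7   31.2
  158.5  154.7 -398.3]
t 3.05 local [-276.7  448.6  229.6] z [ 0.003  0.005 -1.   ] y [0.482 0.876 0.006] F [ 0.1 -0.1 -0.7] w 59.4 grip 0.0 j [-21.  56. -83. 103.  58.  76. -45.]
```

```bash
python3 - <<'E'
from kin import *
import itertools
rng=np.random.default_rng(1)
Q=np.array([d[0] for d in D]); RR=np.array([d[2] for d in D]); PP=np.array([d[1] for d in D])
print(len(D)); print(Q.round(1))
def rot(o,sg):
    a=Q*sg+o[:7]; R=Ro.from_euler("z",a[:,0],degrees=True)
    for k,ax in enumerate("yzyzyz"): R=R*Ro.from_euler(ax,a[:,k+1],degrees=True)
    return R
def f(o,sg): return (rot(o,sg).as_matrix()-RR).ravel()
out=[]
for s in itertools.product([1],[1,-1],[1,-1],[1,-1],[1,-1],[1,-1],[1,-1]):
  s=np.array(s)
  for s1 in (1,-1):
    sg=np.r_[s1,s[1:]]
    for k in range(6):
        z=least_squares(f,rng.choice([0,90,180,-90],7).astype(float),args=(sg,),x_scale=50,max_nfev=40); out.append((z.cost,sg.tolist(),z.x))
out.sort(key=lambda t:t[0])
for c,s,x in out[:8]: print(round(c,5),s,((x+180)%360-180).round(1))
E
```

```text
6
[[-11.7  83.5 -83.7 146.7 114.1 119.2 -54.4]
 [-31.   61.1 -83.9 136.9  87.6 104.3 -66.4]
 [-31.   61.1 -83.9 136.9  87.6 104.3 -66.4]
 [-31.   54.4 -82.5 112.1  71.9  86.7 -53.4]
 [-20.9  55.7 -82.7 103.   57.6  76.5 -45.3]
 [-70.4  39.5 -11.1  89.7   9.   51.7 -12.3]]
0.0 [-1, -1, 1, 1, 1, 1, -1] [ 180. -180. -180.    0.   -0.  180.   90.]
0.0 [-1, -1, -1, 1, 1, -1, -1] [ 180.    0.  180. -180.  180. -180.  -90.]
0.0 [-1, -1, -1, -1, 1, -1, -1] [ 180.    0.   -0.  180.   -0. -180.  -90.]
0.0 [-1, -1, -1, 1, -1, 1, -1] [180.   0. 180.   0.   0.  -0.  90.]
0.0 [-1, 1, 1, 1, 1, -1, -1] [  -0.  180.    0.    0.  180. -180.  -90.]
0.0 [-1, 1, 1, 1, 1, 1, -1] [ -0. 180.   0.   0.  -0. 180.  90.]
0.0 [-1, -1, 1, 1, -1, 1, -1] [ 180. -180. -180. -180.    0.   -0.   90.]
0.0 [-1, -1, -1, -1, -1, -1, -1] [180.   0.  -0.  -0.   0.   0. -90.]
```

```bash
cat > kin.py <<'E'
import json,numpy as np
from scipy.optimize import least_squares
from scipy.spatial.transform import Rotation as Ro
O=np.array([180,0,0,0,0,0,-90.]); LO=np.array([-172.22,-26.19,-84.43,7.71,-57.33,2.42,-152.13]); HI=np.array([172.22,119.32,86.54,146.69,237.33,119.75,152.13])
def rots(q):
    a=-np.array(q)+O; R=np.eye(3); o=[]
    for k,ax in enumerate("zyzyzyz"): R=R@Ro.from_euler(ax,a[k],degrees=True).as_matrix(); o.append(R)
    return o
def cols(q):
    R=rots(q); return np.c_[[0,0,1],R[2][:,0],R[2][:,2],R[4][:,0],R[4][:,2],R[5][:,0],R[5][:,2]],R[6]
try: X=np.array(json.load(open("kin.json")))
except Exception: X=None
def fk(q): A,R=cols(q); return A@X,R
def ik(p,R,q0,reg=2e-3):
    def f(q): P,Q=fk(q); return np.r_[(P-p)/5,((Q-R)*20).ravel(),reg*(q-q0)]
    s=least_squares(f,np.clip(q0,LO+2.5,HI-2.5),bounds=(LO+2,HI-2)); P,Q=fk(s.x); return s.x,np.linalg.norm(P-p)+np.linalg.norm(Q-R)*100
E
python3 - <<'E'
import json,kin,numpy as np
from kin import *
D=[json.loads(l) for l in open("log.jsonl")]
D.append([[-70.37169437,39.52887581,-11.14708831,89.73764003,9.01287681,51.71039552,-12.325433],[189.78587624,594.88335356,230.56559273],0])
A=np.vstack([cols(d[0])[0] for d in D]); b=np.concatenate([d[1] for d in D])
X,_,rk,_=np.linalg.lstsq(A,b,rcond=None); print(X.round(1),rk,np.abs(A@X-b).max()); json.dump(X.tolist(),open("kin.json","w")); kin.X=X
from h import tool,TRAY,NEST
q=np.array([-10,39,0,90,0,52,0.])
for F,w in[(TRAY,(-200,48,260,89)),(TRAY,(-130,48,150,45)),(TRAY,(-54,48,55,45)),(TRAY,(20,48,160,45)),(TRAY,(25,48,20,45)),(NEST,(13,0,35,45))]:
    best=min((ik(F[0]+F[1]@w[:3],tool(F,w[3]),np.r_[q[:6],q7]) for q7 in(-140,-90,0,90,140)),key=lambda t:t[1]*1000+np.abs(t[0]-q).sum()); print(w,best[0].round(0),round(best[1],2)); q=best[0]
E
```

```text
[322.6  43.3 596.4 -22.4 387.  -13.8 321.9] 7 39.83594132809699
(-200, 48, 260, 89) [ -9.  26.  -1. 111.   0.  42.  92.] 0.0
(-130, 48, 150, 45) [ -4.  35.  -5. 121.   0.   4.  94.] 78.23
(-54, 48, 55, 45) [ -5.  49.  -4. 110.   0.   4.  94.] 84.5
(20, 48, 160, 45) [ -7.  41.  -3. 106.   0.   4.  93.] 51.7
(25, 48, 20, 45) [ -7.  55.  -3. 101.   0.   4.  94.] 75.14
(13, 0, 35, 45) [ 56.  72. -43. 138. 170.  62. -35.] 0.02
```

```bash
python3 - <<'E'
import json,numpy as np,itertools
from kin import rots
D=[json.loads(l) for l in open("log.jsonl")]; D.pop(1)
D.append([[-70.37169437,39.52887581,-11.14708831,89.73764003,9.01287681,51.71039552,-12.325433],[189.78587624,594.88335356,230.56559273],0])
b=np.concatenate([d[1] for d in D])
names=[(k,a) for k in(0,1,2,3,4,5) for a in range(3)]
def M(sel): return np.vstack([np.c_[[0,0,1],np.array([rots(d[0])[k][:,a] for k,a in sel]).T] for d in D])
base=[(2,2),(4,2),(5,2)]
extra=[(2,0),(2,1),(4,0),(4,1),(5,0),(5,1),(3,2),(3,0),(1,0),(1,2),(0,0),(0,1)]
res=[]
for n in range(1,6):
    for e in itertools.combinations(extra,n):
        s=base+list(e); A=M(s); x,_,rk,_=np.linalg.lstsq(A,b,rcond=None); res.append((n+np.log10(np.abs(A@x-b).max()+1e-3)*4,np.abs(A@x-b).max(),s,x.round(1),rk))
res.sort(key=lambda t:t[0])
for t in res[:6]: print(round(t[1],3),t[2],t[3],t[4])
E
```

```text
0.0 [(2, 2), (4, 2), (5, 2), (2, 1), (4, 1), (0, 1)] [3.469e+02 5.634e+02 3.448e+02 3.335e+02 2.690e+01 4.000e-01 1.880e+01] 7
0.0 [(2, 2), (4, 2), (5, 2), (2, 1), (5, 1), (0, 1)] [3.469e+02 5.634e+02 3.448e+02 3.335e+02 2.690e+01 4.000e-01 1.880e+01] 7
0.0 [(2, 2), (4, 2), (5, 2), (2, 1), (4, 1), (1, 0), (0, 1)] [ 3.469e+02  5.634e+02  3.448e+02  3.335e+02  2.690e+01  4.000e-01
 -0.000e+00  1.880e+01] 8
0.0 [(2, 2), (4, 2), (5, 2), (2, 1), (5, 1), (1, 0), (0, 1)] [ 3.469e+02  5.634e+02  3.448e+02  3.335e+02  2.690e+01  4.000e-01
 -0.000e+00  1.880e+01] 8
0.0 [(2, 2), (4, 2), (5, 2), (2, 1), (4, 1), (0, 0), (0, 1)] [ 3.469e+02  5.634e+02  3.448e+02  3.335e+02  2.690e+01  4.000e-01
 -0.000e+00  1.880e+01] 8
0.0 [(2, 2), (4, 2), (5, 2), (2, 1), (5, 1), (0, 0), (0, 1)] [ 3.469e+02  5.634e+02  3.448e+02  3.335e+02  2.690e+01  4.000e-01
 -0.000e+00  1.880e+01] 8
```

The kinematics now fit exactly. Next I'll look for good joint solutions for the tilted poses and simulate a route with minimum-norm inverse kinematics.

```bash
python3 - <<'E'
s=open("kin.py").read()
a=s.index("def cols"); b=s.index("def fk")
s=s[:a]+'''X=np.array([346.9,563.4,344.8,333.5,26.9,.4,18.8])
def cols(q):
    R=rots(q); return np.c_[[0,0,1],R[2][:,2],R[4][:,2],R[5][:,2],R[2][:,1],R[4][:,1],R[0][:,1]],R[6]
'''+s[b:]
s+='''
def jac(q):
    P,R=fk(q); J=np.zeros((6,7))
    for k in range(7):
        d=np.array(q,float); d[k]+=.01; p,Q=fk(d); J[:3,k]=(p-P)/.01; J[3:,k]=Ro.from_matrix(Q@R.T).as_rotvec(degrees=True)/.01*5
    return J
def follow(q,p,R,n=4):
    for _ in range(n):
        P,Q=fk(q); e=np.r_[p-P,Ro.from_matrix(R@Q.T).as_rotvec(degrees=True)*5]; q=np.clip(q+np.linalg.pinv(jac(q),rcond=1e-3)@e,LO,HI)
    return q
'''
open("kin.py","w").write(s)
E
python3 - <<'E'
from kin import *; from h import tool,TRAY,NEST
for th in(35,45,55):
  for F,w in[(TRAY,(-150,48,150,th)),(TRAY,(-54,48,55,th)),(TRAY,(20,48,160,th)),(TRAY,(25,48,20,th)),(NEST,(13,0,35,th))]:
    L=[ik(F[0]+F[1]@w[:3],tool(F,w[3])@Ro.from_euler("z",h,degrees=True).as_matrix(),np.array([j1,45,0,110,180,25,0.])) for h in(0,) for j1 in((-10,) if F is TRAY else (25,))]
    for q,e in L: print(w,q.round(0),round(e,2))
E
```

```text
(-150, 48, 150, 35) [ 27.  65. -82. 145. 119.  76. -25.] 63.24
(-54, 48, 55, 35) [  5.  74. -34. 143. 166.  92. -60.] 0.01
(20, 48, 160, 35) [  4.  54. -31. 133. 161.  64. -63.] 0.01
(25, 48, 20, 35) [  6.  74. -33. 129. 167.  77. -57.] 0.01
(13, 0, 35, 35) [ 52.  75. -35. 138. 185.  72. -44.] 0.01
(-150, 48, 150, 45) [ 25.  64. -82. 145. 116.  77. -26.] 33.82
(-54, 48, 55, 45) [  3.  64. -30. 139. 160.  69. -63.] 0.01
(20, 48, 160, 45) [  2.  48. -28. 127. 152.  42. -58.] 0.01
(25, 48, 20, 45) [  4.  67. -30. 125. 159.  58. -57.] 0.01
(13, 0, 35, 45) [ 48.  67. -33. 134. 175.  56. -47.] 0.01
(-150, 48, 150, 55) [ 25.  63. -82. 145. 113.  76. -26.] 4.14
(-54, 48, 55, 55) [  2.  57. -27. 132. 152.  47. -59.] 0.01
(20, 48, 160, 55) [ -3.  43. -19. 119. 140.  21. -49.] 0.0
(25, 48, 20, 55) [  1.  61. -26. 119. 149.  38. -52.] 0.0
(13, 0, 35, 55) [ 44.  60. -30. 129. 164.  39. -46.] 0.0
```

```bash
cat > plan.py <<'E'
from kin import *; from h import tool,TRAY,NEST,r
def loc(q,F=TRAY): P,R=fk(q); return np.r_[F[1].T@(P-F[0]),F[1].T@R[:,2]*100].round(0)
E
python3 - <<'E'
from plan import *
q=r.state()["joint_pos"]; print(np.linalg.norm(fk(q)[0]-r.state()["position"]))
F=TRAY
for w in[(-100,48,120,45),(-80,48,90,45),(-70,48,100,45),(-80,48,55,45),(-80,48,90,55)]:
    print(w,*[ (a.round(0),round(b,1)) for a,b in[ik(F[0]+F[1]@w[:3],tool(F,w[3]),np.array([3,64,-30,139,160,69,-63.]))]])
g,e=ik(F[0]+F[1]@(-70,48,110),tool(F,45),np.array([3,64,-30,135,160,69,-63.])); print(g,e)
N=16; qs=q.copy()
for k in range(1,N+1):
    t=q+(g-q)*k/N; P,R=fk(t); qs=follow(qs,P,R)
    print(k,loc(t),qs.round(0),"err",round(np.linalg.norm(fk(qs)[0]-P),1))
E
```

```text
0.04569066250473268
(-100, 48, 120, 45) (array([ 24.,  76., -82., 145., 128.,  91., -24.]), np.float64(7.3))
(-80, 48, 90, 45) (array([  2.,  60., -31., 144., 158.,  71., -65.]), np.float64(0.0))
(-70, 48, 100, 45) (array([  3.,  58., -31., 142., 157.,  67., -64.]), np.float64(0.0))
(-80, 48, 55, 45) (array([  2.,  66., -30., 143., 160.,  75., -64.]), np.float64(0.0))
(-80, 48, 90, 55) (array([  2.,  52., -29., 137., 151.,  47., -60.]), np.float64(0.0))
[  2.84145969  56.51658525 -31.49585093 142.41375384 156.80527764
  65.51365467 -63.89946092] 0.0006705867725930603
1 [-234.  420.  208.   10.   -2.  -99.] [-19.  56. -79. 105.  64.  76. -46.] err 0.0
2 [-195.  391.  191.   20.   -5.  -98.] [-18.  56. -76. 108.  70.  75. -48.] err 0.0
3 [-159.  359.  178.   28.   -8.  -96.] [-16.  56. -73. 110.  76.  75. -49.] err 0.0
4 [-127.  328.  167.   36.  -11.  -93.] [-15.  56. -71. 113.  83.  74. -50.] err 0.0
5 [-99. 296. 159.  43. -13. -89.] [-13.  57. -68. 115.  89.  74. -51.] err 0.0
6 [-75. 266. 153.  49. -15. -86.] [-11.  57. -66. 118.  95.  75. -52.] err 0.0
7 [-55. 236. 149.  55. -15. -82.] [ -9.  58. -64. 120. 101.  75. -52.] err 0.0
8 [-40. 208. 145.  59. -16. -79.] [ -7.  59. -62. 123. 107.  75. -53.] err 0.0
9 [-30. 181. 141.  63. -15. -76.] [ -5.  59. -60. 125. 113.  76. -53.] err 0.0
10 [-23. 156. 138.  66. -15. -73.] [ -2.  60. -59. 127. 118.  76. -52.] err 0.0
11 [-21. 133. 134.  69. -13. -71.] [  0.  61. -58. 130. 124.  76. -52.] err 0.0
12 [-23. 112. 130.  71. -11. -70.] [  3.  61. -57. 132. 128.  76. -51.] err 0.0
13 [-29.  93. 126.  72.  -9. -69.] [  6.  62. -56. 135. 133.  76. -49.] err 0.0
14 [-39.  76. 121.  72.  -6. -69.] [  9.  62. -55. 137. 137.  75. -48.] err 0.0
15 [-53.  61. 115.  72.  -3. -70.] [ 11.  63. -54. 139. 141.  74. -46.] err 0.0
16 [-70.  48. 110.  71.   0. -71.] [ 14.  63. -53. 142. 145.  73. -45.] err 0.0
```

```bash
python3 - <<'E'
from plan import *
import json
q=r.state()["joint_pos"]; p0,R0=fk(q); F=TRAY
g,e=ik(F[0]+F[1]@(-85,48,140),tool(F,55),np.array([3,52,-30,137,151,47,-60.])); print(g.round(0),round(e,2))
N=20; qs=q.copy()
for k in range(1,N+1):
    u=k/N; P,R=fk(q+(g-q)*u); P=P+F[1]@np.array([-45,0,40])*np.sin(np.pi*u); o=qs; qs=follow(qs,P,R)
    d=R0.T@(P-p0); a=Ro.from_matrix(R0.T@R).as_rotvec(degrees=True)
    print(k,(F[1].T@(P-F[0])).round(0),"d",d.round(0),"a",a.round(1),qs.round(0),"step",np.abs(qs-o).max().round(0))
for w in[(-85,48,100,55),(-80,48,60,55),(-56,48,54,55),(-40,48,75,50),(-36,48,105,45),(-28,48,132,45),(2,48,157,45),(24,48,164,45),(29,48,157,45),(38,48,125,45),(45,48,105,45),(40,48,70,45),(28,48,30,45)]:
    qs=follow(qs,F[0]+F[1]@w[:3],tool(F,w[3]),8); print(w,qs.round(0),np.linalg.norm(fk(qs)[0]-F[0]-F[1]@w[:3]).round(1))
E
```

```text
[  2.  45. -29. 136. 147.  40. -58.] 0.0
1 [-251.  434.  223.] d [-30.  -1.   6.] a [-2.  -3.9  0.7] [-20.  55. -81. 105.  62.  75. -47.] step 4.0
2 [-227.  417.  219.] d [-59.  -3.  11.] a [-3.9 -7.8  1.1] [-18.  54. -80. 107.  66.  74. -48.] step 4.0
3 [-204.  399.  216.] d [-88.  -8.  13.] a [ -5.6 -11.4   1.1] [-17.  53. -78. 109.  70.  74. -49.] step 4.0
4 [-182.  380.  215.] d [-116.  -14.   15.] a [ -7.1 -14.9   0.9] [-16.  53. -77. 112.  74.  73. -50.] step 4.0
5 [-162.  360.  215.] d [-143.  -22.   15.] a [ -8.5 -18.3   0.3] [-14.  52. -76. 114.  78.  73. -51.] step 4.0
6 [-144.  340.  215.] d [-169.  -32.   15.] a [ -9.6 -21.4  -0.5] [-12.  52. -75. 116.  82.  72. -52.] step 4.0
7 [-128.  319.  215.] d [-193.  -42.   14.] a [-10.6 -24.2  -1.6] [-11.  51. -74. 118.  86.  72. -52.] step 4.0
8 [-113.  297.  215.] d [-216.  -54.   14.] a [-11.4 -26.9  -3. ] [ -9.  51. -74. 120.  90.  72. -52.] step 4.0
9 [-100.  276.  215.] d [-238.  -67.   14.] a [-12.  -29.2  -4.5] [ -6.  51. -73. 122.  93.  71. -51.] step 4.0
10 [-89. 254. 213.] d [-258.  -80.   16.] a [-12.4 -31.3  -6.3] [ 
[... 1210 characters left out ...]
48, 60, 55) [ 18.  68. -60. 136. 133.  67. -31.] 0.0
(-56, 48, 54, 55) [ 18.  68. -59. 132. 132.  64. -28.] 0.0
(-40, 48, 75, 50) [ 19.  68. -60. 133. 137.  68. -30.] 0.0
(-36, 48, 105, 45) [ 19.  67. -62. 136. 140.  72. -33.] 0.0
(-28, 48, 132, 45) [ 20.  64. -63. 134. 137.  68. -31.] 0.0
(2, 48, 157, 45) [ 20.  60. -63. 129. 133.  62. -27.] 0.0
(24, 48, 164, 45) [ 20.  59. -63. 125. 131.  59. -24.] 0.0
(29, 48, 157, 45) [ 20.  60. -62. 125. 132.  59. -24.] 0.0
(38, 48, 125, 45) [ 19.  64. -61. 123. 135.  60. -25.] 0.0
(45, 48, 105, 45) [ 19.  67. -60. 122. 137.  61. -24.] 0.0
(40, 48, 70, 45) [ 19.  71. -59. 123. 141.  64. -26.] 0.0
(28, 48, 30, 45) [ 18.  76. -57. 124. 146.  68. -27.] 0.0
```

```bash
python3 -m pendant '[{"dx":-30,"dy":-1,"dz":6,"ax":-2,"ay":-3.9,"az":0.7,"jaw":0.4},{"dx":-59,"dy":-3,"dz":11,"ax":-3.9,"ay":-7.8,"az":1.1,"jaw":0.4},{"dx":-88,"dy":-8,"dz":13,"ax":-5.6,"ay":-11.4,"az":1.1,"jaw":0.4},{"dx":-116,"dy":-14,"dz":15,"ax":-7.1,"ay":-14.9,"az":0.9,"jaw":0.4},{"dx":-143,"dy":-22,"dz":15,"ax":-8.5,"ay":-18.3,"az":0.3,"jaw":0.4},{"dx":-169,"dy":-32,"dz":15,"ax":-9.6,"ay":-21.4,"az":-0.5,"jaw":0.4},{"dx":-193,"dy":-42,"dz":14,"ax":-10.6,"ay":-24.2,"az":-1.6,"jaw":0.4},{"dx":-216,"dy":-54,"dz":14,"ax":-11.4,"ay":-26.9,"az":-3,"jaw":0.4},{"dx":-238,"dy":-67,"dz":14,"ax":-12,"ay":-29.2,"az":-4.5,"jaw":0.4},{"dx":-258,"dy":-80,"dz":16,"ax":-12.4,"ay":-31.3,"az":-6.3,"jaw":0.4}]' | grep -i force; python3 - <<'E'
from plan import *; from h import where
where(TRAY); q=r.state()["joint_pos"]; p0,R0=fk(q); F=TRAY
g,e=ik(F[0]+F[1]@(-85,48,140),tool(F,55),q,1e-2); print(g.round(0),round(e,2))
N=9; qs=q.copy()
for k in range(1,N+1):
    u=k/N; P,R=fk(q+(g-q)*u);P=P+F[1]@np.array([-10,0,15])*np.sin(np.pi*u); o=qs; qs=follow(qs,P,R)
    d=R0.T@(P-p0); a=Ro.from_matrix(R0.T@R).as_rotvec(degrees=True)
    print(k,(F[1].T@(P-F[0])).round(0),"d",d.round(0),"a",a.round(1),qs.round(0),"step",np.abs(qs-o).max().round(0))
E
```

```text
contact_force: [0.4, 0.2, -0.1]
grip_force: 0.0
t 4.05 local [-88.6 253.3 213.4] z [ 0.559 -0.034 -0.829] y [0.322 0.93  0.179] F [ 0.4  0.2 -0.1] w 59.6 grip 0.0 j [ -4.  51. -72. 124.  97.  71. -51.]
[ 21.  57. -65. 136. 122.  60. -27.] 0.09
1 [-84. 229. 210.] d [-11. -21.   6.] a [-0.2 -0.4 -2.3] [ -1.  51. -72. 126. 100.  70. -48.] step 3.0
2 [-80. 205. 206.] d [-20. -43.  12.] a [-0.3 -0.7 -4.6] [  2.  51. -72. 127. 102.  69. -45.] step 3.0
3 [-78. 181. 201.] d [-28. -66.  18.] a [-0.5 -0.9 -7. ] [  5.  52. -71. 129. 104.  67. -43.] step 3.0
4 [-77. 157. 195.] d [-34. -89.  25.] a [-0.6 -1.  -9.4] [  7.  52. -71. 130. 106.  66. -40.] step 3.0
5 [-77. 134. 187.] d [ -38. -112.   33.] a [ -0.8  -1.  -11.8] [ 10.  53. -70. 132. 109.  65. -37.] step 3.0
6 [-78. 111. 177.] d [ -41. -135.   41.] a [ -1.1  -1.  -14.2] [ 13.  54. -69. 133. 112.  64. -35.] step 3.0
7 [-79.  89. 165.] d [ -42. -158.   51.] a [ -1.4  -0.9 -16.7] [ 16.  55. -68. 134. 115.  63. -32.] step 3.0
8 [-81.  68. 153.] d [ -41. -181.   61.] a [ -1.7  -0.8 -19.1] [ 19.  56. -67. 135. 118.  62. -29.] step 3.0
9 [-85.  48. 140.] d [ -39. -203.   70.] a [ -2.1  -0.6 -21.5] [ 21.  57. -66. 136. 122.  60. -26.] step 3.0
```

The pendant follows the simulation exactly, so I'll carry on.

```bash
python3 -m pendant '[{"dx":-11,"dy":-21,"dz":6,"ax":-0.2,"ay":-0.4,"az":-2.3,"jaw":0.4},{"dx":-20,"dy":-43,"dz":12,"ax":-0.3,"ay":-0.7,"az":-4.6,"jaw":0.4},{"dx":-28,"dy":-66,"dz":18,"ax":-0.5,"ay":-0.9,"az":-7,"jaw":0.4},{"dx":-34,"dy":-89,"dz":25,"ax":-0.6,"ay":-1,"az":-9.4,"jaw":0.4},{"dx":-38,"dy":-112,"dz":33,"ax":-0.8,"ay":-1,"az":-11.8,"jaw":0.4},{"dx":-41,"dy":-135,"dz":41,"ax":-1.1,"ay":-1,"az":-14.2,"jaw":0.4},{"dx":-42,"dy":-158,"dz":51,"ax":-1.4,"ay":-0.9,"az":-16.7,"jaw":0.4},{"dx":-41,"dy":-181,"dz":61,"ax":-1.7,"ay":-0.8,"az":-19.1,"jaw":0.4},{"dx":-39,"dy":-203,"dz":70,"ax":-2.1,"ay":-0.6,"az":-21.5,"jaw":0.4},{"dx":-39,"dy":-203,"dz":70,"ax":-2.1,"ay":-0.6,"az":-21.5,"jaw":0.4}]' | grep -i force; python3 - <<'E'
from plan import *; from h import where,rows
where(TRAY); rows(TRAY,[(-85,48,110,55),(-85,48,80,55),(-82,48,58,55),(-70,48,55,55),(-56,48,54,55)])
E
```

```text
contact_force: [-0.4, 0.1, -0.7]
grip_force: 0.0
t 5.05 local [-87.8  44.8 136.9] z [ 0.567 -0.005 -0.823] y [ 0.006  1.    -0.002] F [-0.4  0.1 -0.7] w 60.2 grip 0.0 j [ 21.  58. -66. 136. 121.  61. -27.]
(-85, 48, 110, 55) d [13.   3.3 23.7] a [-0.3 -0.4 -0.2]
(-85, 48, 80, 55) d [30.   3.3 48.4] a [-0.3 -0.4 -0.2]
(-82, 48, 58, 55) d [40.   3.4 68.2] a [-0.3 -0.4 -0.2]
(-70, 48, 55, 55) d [31.8  3.5 77.5] a [-0.3 -0.4 -0.2]
(-56, 48, 54, 55) d [20.9  3.6 86.2] a [-0.3 -0.4 -0.2]
```

```bash
python3 -m pendant '[{"dx":13,"dy":3,"dz":24,"ax":0,"ay":0,"az":0,"jaw":0.4},{"dx":30,"dy":3,"dz":48,"ax":0,"ay":0,"az":0,"jaw":0.4},{"dx":40,"dy":3,"dz":68,"ax":0,"ay":-0.4,"az":0,"jaw":0.4},{"dx":32,"dy":3.5,"dz":77,"ax":-0.3,"ay":-0.4,"az":-0.2,"jaw":0.4},{"dx":21,"dy":3.5,"dz":86,"ax":-0.3,"ay":-0.4,"az":-0.2,"jaw":0.4},{"dx":21,"dy":3.5,"dz":86,"ax":-0.3,"ay":-0.4,"az":-0.2,"jaw":0.4}]' | grep -i force; python3 - <<'E'
from plan import *; from h import *
where(TRAY); cv2.imwrite("pics/s2.png",cv2.resize(cams.camera("scene")[140:320,200:440],None,fx=3,fy=3))
E
```

```text
contact_force: [-0.2, -0.3, 0.5]
grip_force: 0.0
t 5.65 local [-51.7  53.4  57.7] z [ 0.58   0.005 -0.815] y [-0.003  1.     0.004] F [-0.2 -0.3  0.5] w 59.9 grip 0.0 j [ 19.  69. -61. 131. 131.  65. -27.]
```

View pics/s2.png

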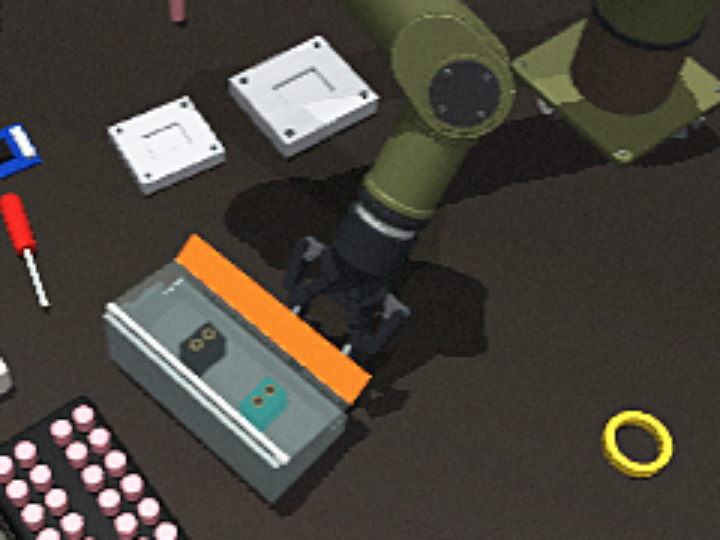

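The picture shows the fingertips at the front edge of the lip (crop (295,310) and (347,350)), with the flap still shut. Now I'll work out the lift rows.

```bash
python3 - <<'E'
from h import *
where(TRAY); rows(TRAY,[(-46,48,66,52),(-40,48,80,49),(-36,48,94,47),(-32,48,108,45),(-26,48,122,45),(-18,48,135,45),(-6,48,146,45),(8,48,155,45),(20,48,160,45),(28,48,161,45)])
E
```

```text
t 5.7 local [-53.   53.4  57.7] z [ 0.579  0.006 -0.815] y [-0.004  1.     0.004] F [-0.5 -0.5 -0. ] w 59.5 grip 0.0 j [ 19.  69. -61. 131. 131.  65. -27.]
(-46, 48, 66, 52) d [-10.5  -5.4  -2.8] a [ 0.3 -2.6  0. ]
(-40, 48, 80, 49) d [-23.5  -5.4 -10.8] a [ 0.3 -5.6  0. ]
(-36, 48, 94, 47) d [-34.9  -5.3 -19.9] a [ 0.3 -7.6  0. ]
(-32, 48, 108, 45) d [-46.2  -5.3 -29. ] a [ 0.3 -9.6  0. ]
(-26, 48, 122, 45) d [-59.2  -5.3 -36.9] a [ 0.3 -9.6  0. ]
(-18, 48, 135, 45) d [-73.3  -5.2 -42.9] a [ 0.3 -9.6  0. ]
(-6, 48, 146, 45) d [-89.4  -5.2 -44.9] a [ 0.3 -9.6  0. ]
(8, 48, 155, 45) d [-106.1   -5.3  -44.1] a [ 0.3 -9.6  0. ]
(20, 48, 160, 45) d [-118.7   -5.3  -41.3] a [ 0.3 -9.6  0. ]
(28, 48, 161, 45) d [-125.8   -5.3  -37.4] a [ 0.3 -9.6  0. ]
```

```bash
python3 -m pendant '[{"dx":-10,"dy":-3,"dz":-3,"ax":0,"ay":-2.6,"az":0,"jaw":0.4},{"dx":-23,"dy":-5,"dz":-11,"ax":0.3,"ay":-5.6,"az":0,"jaw":0.4},{"dx":-35,"dy":-5,"dz":-20,"ax":0.3,"ay":-7.6,"az":0,"jaw":0.4},{"dx":-46,"dy":-5,"dz":-29,"ax":0.3,"ay":-9.6,"az":0,"jaw":0.4},{"dx":-59,"dy":-5,"dz":-37,"ax":0.3,"ay":-9.6,"az":0,"jaw":0.4},{"dx":-73,"dy":-5,"dz":-43,"ax":0.3,"ay":-9.6,"az":0,"jaw":0.4},{"dx":-89,"dy":-5,"dz":-45,"ax":0.3,"ay":-9.6,"az":0,"jaw":0.4},{"dx":-89,"dy":-5,"dz":-45,"ax":0.3,"ay":-9.6,"az":0,"jaw":0.4}]' | grep -i force; python3 - <<'E'
from h import *
where(TRAY); rows(TRAY,[(8,48,155,45),(20,48,160,45),(28,48,161,45),(32,48,153,45)])
cv2.imwrite("pics/s3.png",cv2.resize(cams.camera("scene")[140:320,200:440],None,fx=3,fy=3))
E
```

```text
contact_force: [-0.6, -0.2, 0.3]
grip_force: 0.2
t 6.5 local [ -4.6  48.  149. ] z [ 0.711 -0.    -0.703] y [-0.     1.    -0.001] F [-0.6 -0.2  0.3] w 60.0 grip 0.23920701021552304 j [ 21.  62. -65. 130. 134.  65. -27.]
(8, 48, 155, 45) d [-13.1  -0.    4.7] a [-0.   0.3  0. ]
(20, 48, 160, 45) d [-25.1  -0.    9.7] a [-0.   0.3  0. ]
(28, 48, 161, 45) d [-31.4  -0.   14.7] a [-0.   0.3  0. ]
(32, 48, 153, 45) d [-28.6  -0.   23.2] a [-0.   0.3  0. ]
```

View pics/s3.png

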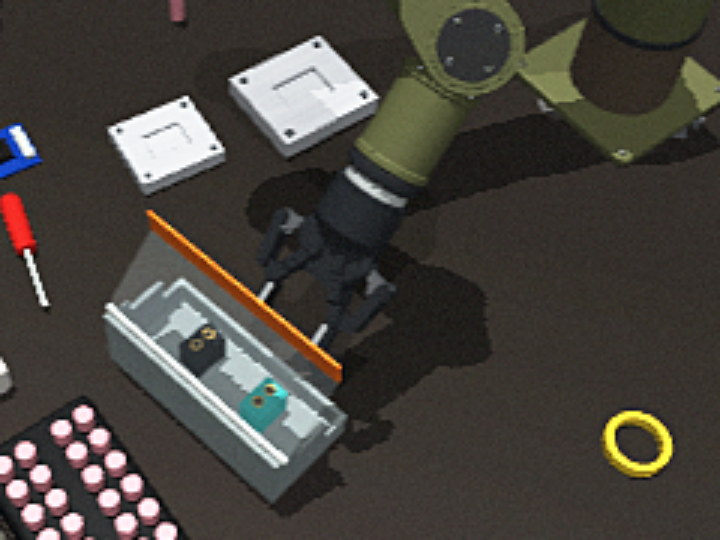

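The flap is now about 50° up and resting on both fingertips (crop (267,293) and (320,333)). I'll push it near its stop, then slide down under it.

```bash
python3 -m pendant '[{"dx":-13,"dy":0,"dz":5,"ax":0,"ay":0,"az":0,"jaw":0.4},{"dx":-25,"dy":0,"dz":10,"ax":0,"ay":0,"az":0,"jaw":0.4},{"dx":-31,"dy":0,"dz":15,"ax":0,"ay":0,"az":0,"jaw":0.4},{"dx":-29,"dy":0,"dz":23,"ax":0,"ay":0,"az":0,"jaw":0.4},{"dx":-29,"dy":0,"dz":23,"ax":0,"ay":0,"az":0,"jaw":0.4}]' | grep -i force; python3 - <<'E'
from h import *
where(TRAY); rows(TRAY,[(36,48,140,45),(40,48,125,45),(44,48,110,45),(44,48,100,45),(43,48,85,45),(40,48,68,45),(36,48,52,45),(31,48,38,45),(27,48,28,45),(27,48,21,45)])
cv2.imwrite("pics/s4.png",cv2.resize(cams.camera("scene")[140:320,200:440],None,fx=3,fy=3))
E
```

```text
contact_force: [-0.5, 0.3, -1.9]
grip_force: 0.2
t 7.05 local [ 29.1  47.4 147.6] z [ 0.704 -0.    -0.71 ] y [-0.001  1.    -0.001] F [-0.5  0.3 -1.9] w 59.7 grip 0.21362423663958907 j [ 21.  62. -64. 124. 132.  60. -23.]
(36, 48, 140, 45) d [ 0.5  0.6 10.3] a [-0.  -0.2  0.1]
(40, 48, 125, 45) d [ 8.2  0.6 23.8] a [-0.  -0.2  0.1]
(44, 48, 110, 45) d [15.9  0.6 37.2] a [-0.  -0.2  0.1]
(44, 48, 100, 45) d [23.   0.6 44.3] a [-0.  -0.2  0.1]
(43, 48, 85, 45) d [34.2  0.7 54.3] a [-0.  -0.2  0.1]
(40, 48, 68, 45) d [48.3  0.7 64.2] a [-0.  -0.2  0.1]
(36, 48, 52, 45) d [62.5  0.7 72.8] a [-0.  -0.2  0.1]
(31, 48, 38, 45) d [75.9  0.7 79.2] a [-0.  -0.2  0.1]
(27, 48, 28, 45) d [85.7  0.7 83.5] a [-0.  -0.2  0.1]
(27, 48, 21, 45) d [90.7  0.7 88.4] a [-0.  -0.2  0.1]
```

View pics/s4.png

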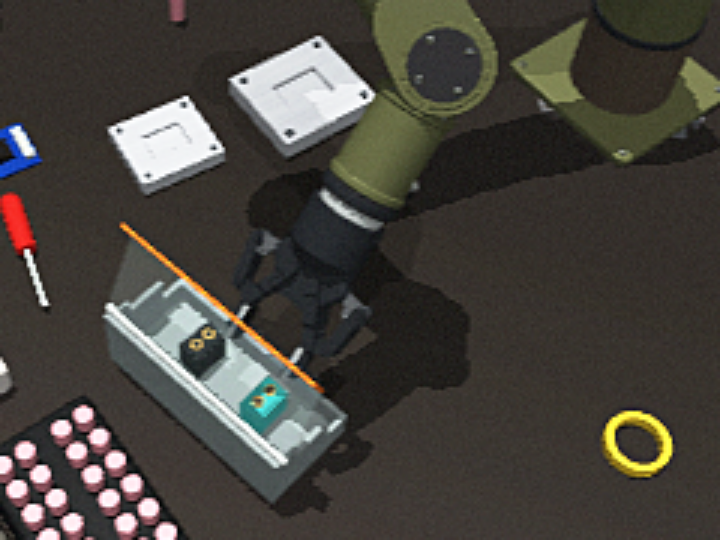

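The flap is nearly edge-on at about 70°, resting on the fingertips (crop (240,318) and (295,362)), with teal clear at (265,400). Now the hand goes down under it.

```bash
python3 -m pendant '[{"dx":1,"dy":0,"dz":10,"ax":0,"ay":0,"az":0,"jaw":0.4},{"dx":8,"dy":0.5,"dz":24,"ax":0,"ay":0,"az":0,"jaw":0.4},{"dx":16,"dy":0.5,"dz":37,"ax":0,"ay":0,"az":0,"jaw":0.4},{"dx":23,"dy":0.5,"dz":44,"ax":0,"ay":0,"az":0,"jaw":0.4},{"dx":34,"dy":0.5,"dz":54,"ax":0,"ay":0,"az":0,"jaw":0.4},{"dx":48,"dy":0.5,"dz":64,"ax":0,"ay":0,"az":0,"jaw":0.4},{"dx":62,"dy":0.5,"dz":73,"ax":0,"ay":0,"az":0,"jaw":0.4},{"dx":62,"dy":0.5,"dz":73,"ax":0,"ay":0,"az":0,"jaw":0.4},{"dx":62,"dy":0.5,"dz":73,"ax":0,"ay":0,"az":0,"jaw":0.4}]' | grep -i force; python3 - <<'E'
from h import *
where(TRAY); rows(TRAY,[(31,48,38,45),(27,48,28,45),(27,48,21,45)])
cv2.imwrite("pics/s5.png",cv2.resize(cams.camera("scene")[140:320,200:440],None,fx=3,fy=3))
E
```

```text
contact_force: [-0.1, -0.6, 0.1]
grip_force: 0.0
t 8.0 local [37.1 48.4 53.8] z [ 0.705  0.001 -0.709] y [-0.002  1.    -0.   ] F [-0.1 -0.6  0.1] w 59.4 grip 0.0 j [ 19.  74. -60. 123. 143.  66. -25.]
(31, 48, 38, 45) d [15.4 -0.4  6.9] a [ 0.1 -0.1  0.1]
(27, 48, 28, 45) d [25.3 -0.4 11.2] a [ 0.1 -0.1  0.1]
(27, 48, 21, 45) d [30.3 -0.4 16.1] a [ 0.1 -0.1  0.1]
```

View pics/s5.png

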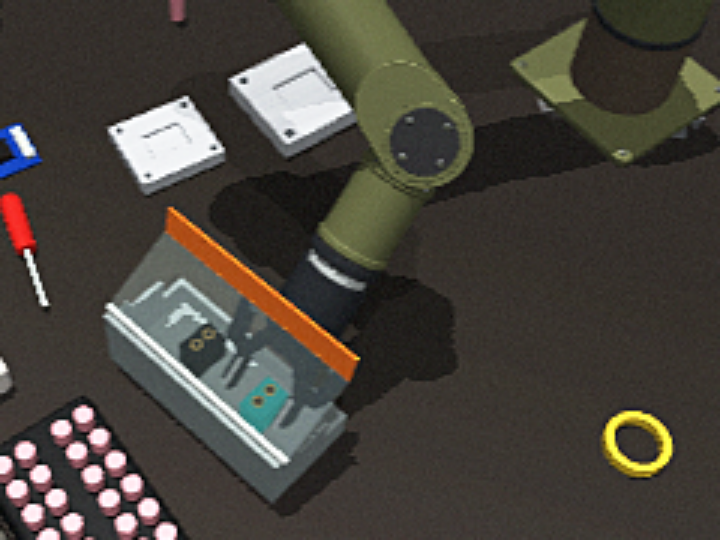

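The flap rests on the hand and the open fingers straddle teal: crop (235,380) and (287,420), with teal at (266,398). Next I'll lower the rest of the way and grip.

```bash
python3 -m pendant '[{"dx":8,"dy":0,"dz":4,"ax":0,"ay":0,"az":0,"jaw":0.4},{"dx":15,"dy":0,"dz":7,"ax":0,"ay":0,"az":0,"jaw":0.4},{"dx":25,"dy":0,"dz":11,"ax":0,"ay":0,"az":0,"jaw":0.4},{"dx":30,"dy":0,"dz":16,"ax":0,"ay":0,"az":0,"jaw":0.4},{"dx":30,"dy":0,"dz":16,"ax":0,"ay":0,"az":0,"jaw":0.4},{"dx":30,"dy":0,"dz":16,"ax":0,"ay":0,"az":0,"jaw":0.4}]' | grep -i force; python3 -c "
from h import *
where(TRAY)"
python3 -m pendant '[{"dx":0,"dy":0,"dz":0,"ax":0,"ay":0,"az":0,"jaw":-0.1},{"dx":0,"dy":0,"dz":0,"ax":0,"ay":0,"az":0,"jaw":-0.3},{"dx":0,"dy":0,"dz":0,"ax":0,"ay":0,"az":0,"jaw":-0.5},{"dx":0,"dy":0,"dz":0,"ax":0,"ay":0,"az":0,"jaw":-0.8},{"dx":0,"dy":0,"dz":0,"ax":0,"ay":0,"az":0,"jaw":-0.8},{"dx":0,"dy":0,"dz":0,"ax":0,"ay":0,"az":0,"jaw":-0.8}]' | grep -i force; python3 -c "
from h import *
where(TRAY)"
```

```text
contact_force: [-2.2, -1.0, -0.6]
grip_force: 0.0
t 8.65 local [27.3 48.  21.2] z [ 0.706  0.    -0.709] y [-0.001  1.    -0.001] F [-2.2 -1.  -0.6] w 59.7 grip 0.0 j [ 19.  78. -58. 124. 146.  69. -26.]
contact_force: [-1.8, -1.4, 3.6]
grip_force: 59.3
t 9.25 local [27.6 48.2 22.2] z [ 0.707  0.001 -0.707] y [-0.002  1.    -0.001] F [-1.8 -1.4  3.6] w 28.8 grip 59.342994689941406 j [ 19.  78. -58. 124. 146.  69. -26.]
```

Teal is gripped (width 28.8, 59 N). Next I'll simulate the exit and the transfer to the nest.

```bash
python3 - <<'E'
from plan import *
q=r.state()["joint_pos"]
def go(q,F,w,n=5):
    p,R=fk(q); P2=F[0]+F[1]@np.array(w[:3],float); R2=tool(F,w[3]); d=Ro.from_matrix(R2@R.T).as_rotvec()
    for k in range(1,n+1): q=follow(q,p+(P2-p)*k/n,Ro.from_rotvec(d*k/n).as_matrix()@R)
    print(w,q.round(0),"err",np.linalg.norm(fk(q)[0]-P2).round(1)); return q
a=q
for w in[(27,48,68,45),(-30,48,75,45),(-60,48,78,45),(-85,48,80,45)]: a=go(a,TRAY,w)
b=q
for w in[(27,48,68,45),(-30,48,75,50),(-60,48,78,55),(-85,48,85,55)]: b=go(b,TRAY,w)
for w in[(-85,48,150,55)]: b=go(b,TRAY,w)
for w in[(15,150,200,55),(15,0,150,50),(15,0,100,45),(15,0,38,45)]: b=go(b,NEST,w)
E
```

```text
(27, 48, 68, 45) [ 19.  72. -61. 125. 142.  67. -25.] err 0.0
(-30, 48, 75, 45) [ 19.  72. -62. 134. 143.  75. -31.] err 0.0
(-60, 48, 78, 45) [ 19.  73. -62. 140. 143.  80. -34.] err 0.0
(-85, 48, 80, 45) [ 18.  73. -62. 144. 143.  85. -37.] err 0.0
(27, 48, 68, 45) [ 19.  72. -61. 125. 142.  67. -25.] err 0.0
(-30, 48, 75, 50) [ 20.  69. -62. 131. 135.  67. -27.] err 0.0
(-60, 48, 78, 55) [ 20.  66. -62. 132. 129.  64. -26.] err 0.0
(-85, 48, 85, 55) [ 20.  65. -63. 137. 129.  66. -29.] err 0.0
(-85, 48, 150, 55) [ 22.  56. -66. 135. 120.  59. -26.] err 0.0
(15, 150, 200, 55) [ 42.  47. -64. 131. 114.  48. -19.] err 0.0
(15, 0, 150, 50) [ 61.  57. -62. 131. 135.  44. -13.] err 0.0
(15, 0, 100, 45) [ 62.  69. -62. 135. 148.  56. -17.] err 0.0
(15, 0, 38, 45) [ 62.  77. -60. 134. 154.  61. -16.] err 0.0
```

```bash
python3 -c "
from h import *
rows(TRAY,[(27,48,33,45),(27,48,50,45),(26,48,66,45),(10,48,71,45),(-10,48,74,48),(-30,48,76,50),(-47,48,78,53),(-64,48,80,55),(-80,48,83,55)])"
```

```text
(27, 48, 33, 45) d [-7.2 -0.2 -8.1] a [ 0.  -0.   0.1]
(27, 48, 50, 45) d [-19.2  -0.2 -20.2] a [ 0.  -0.   0.1]
(26, 48, 66, 45) d [-29.8  -0.2 -32.2] a [ 0.  -0.   0.1]
(10, 48, 71, 45) d [-22.   -0.2 -47. ] a [ 0.  -0.   0.1]
(-10, 48, 74, 48) d [-10.   -0.2 -63.3] a [0.  3.  0.1]
(-30, 48, 76, 50) d [  2.7  -0.1 -78.8] a [0.  5.  0.1]
(-47, 48, 78, 53) d [ 13.3  -0.1 -92.3] a [0.  8.  0.1]
(-64, 48, 80, 55) d [ 2.400e+01 -1.000e-01 -1.057e+02] a [ 0.  10.   0.1]
(-80, 48, 83, 55) d [  33.2   -0.  -119.1] a [ 0.  10.   0.1]
```

```bash
python3 -m pendant '[{"dx":-7,"dy":0,"dz":-8,"ax":0,"ay":0,"az":0,"jaw":-0.8},{"dx":-19,"dy":0,"dz":-20,"ax":0,"ay":0,"az":0,"jaw":-0.8},{"dx":-30,"dy":0,"dz":-32,"ax":0,"ay":0,"az":0,"jaw":-0.8},{"dx":-22,"dy":0,"dz":-47,"ax":0,"ay":0,"az":0,"jaw":-0.8},{"dx":-10,"dy":0,"dz":-63,"ax":0,"ay":3,"az":0,"jaw":-0.8},{"dx":3,"dy":0,"dz":-79,"ax":0,"ay":5,"az":0,"jaw":-0.8},{"dx":13,"dy":0,"dz":-92,"ax":0,"ay":8,"az":0,"jaw":-0.8},{"dx":24,"dy":0,"dz":-106,"ax":0,"ay":10,"az":0,"jaw":-0.8},{"dx":33,"dy":0,"dz":-119,"ax":0,"ay":10,"az":0,"jaw":-0.8},{"dx":33,"dy":0,"dz":-119,"ax":0,"ay":10,"az":0,"jaw":-0.8}]' | grep -i force; python3 - <<'E'
from h import *
where(TRAY)
cv2.imwrite("pics/s6.png",cv2.resize(cams.camera("scene")[140:320,200:440],None,fx=3,fy=3))
E
```

```text
contact_force: [1.3, -0.2, -0.7]
grip_force: 61.2
t 10.25 local [-81.6  48.3  83.1] z [ 0.571  0.001 -0.821] y [-0.004  1.    -0.001] F [ 1.3 -0.2 -0.7] w 29.4 grip 61.22834086418152 j [ 20.  65. -63. 136. 129.  66. -29.]
```

View pics/s6.png

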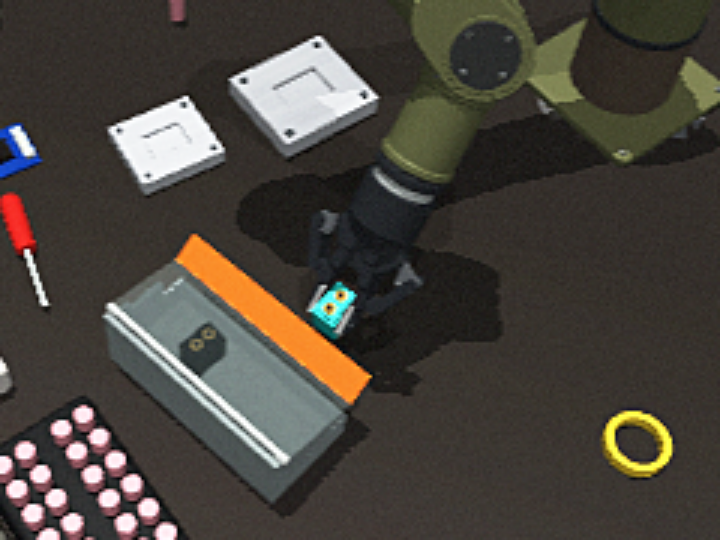

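Teal is out and held at crop (337,300). The flap has fallen shut, and the black housing is still in place at (203,343). Transit to the nest comes next; I've used all my picture views, so from here I'll rely on numeric measurements.

```bash
python3 - <<'E'
from h import *
where(TRAY)
s=r.state(); b=(s["position"],s["orientation"])
rows(TRAY,[(-85,48,130,55),(-85,30,180,55)],b)
rows(NEST,[(0,200,190,55),(8,150,190,55),(12,100,180,52),(15,50,165,50),(15,0,150,48)],b)
E
```

```text
t 10.3 local [-80.3  48.2  83. ] z [ 0.572  0.001 -0.82 ] y [-0.003  1.    -0.001] F [ 0.9  0.1 -0.4] w 29.1 grip 61.22796177864075 j [ 20.  66. -63. 136. 129.  66. -29.]
(-85, 48, 130, 55) d [-23.   -0.3 -41.2] a [ 0.  -0.1  0.2]
(-85, 30, 180, 55) d [-51.6 -18.3 -82.3] a [ 0.  -0.1  0.2]
(0, 200, 190, 55) d [ -34.8 -140.8 -106. ] a [10.2 -0.1 14.7]
(8, 150, 190, 55) d [ -28.4 -190.9 -110.4] a [10.2 -0.1 14.7]
(12, 100, 180, 52) d [ -13.2 -239.7 -108.8] a [10.6 -3.1 14.4]
(15, 50, 165, 50) d [   5.6 -288.2 -103.6] a [10.8 -5.  14.2]
(15, 0, 150, 48) d [  26.8 -335.7 -100. ] a [11.1 -7.  14. ]
```

```bash
python3 -m pendant '[{"dx":-23,"dy":0,"dz":-41,"ax":0,"ay":0,"az":0,"jaw":-0.8},{"dx":-50,"dy":-18,"dz":-80,"ax":0,"ay":0,"az":0,"jaw":-0.8},{"dx":-46,"dy":-60,"dz":-90,"ax":3,"ay":0,"az":4.5,"jaw":-0.8},{"dx":-40,"dy":-100,"dz":-100,"ax":7,"ay":0,"az":10,"jaw":-0.8},{"dx":-35,"dy":-141,"dz":-106,"ax":10.2,"ay":-0.1,"az":14.7,"jaw":-0.8},{"dx":-28,"dy":-188,"dz":-110,"ax":10.2,"ay":-0.1,"az":14.7,"jaw":-0.8},{"dx":-13,"dy":-235,"dz":-109,"ax":10.6,"ay":-3.1,"az":14.4,"jaw":-0.8},{"dx":6,"dy":-280,"dz":-104,"ax":10.8,"ay":-5,"az":14.2,"jaw":-0.8},{"dx":20,"dy":-315,"dz":-101,"ax":11,"ay":-6.5,"az":14,"jaw":-0.8},{"dx":27,"dy":-336,"dz":-100,"ax":11.1,"ay":-7,"az":14,"jaw":-0.8}]' | grep -i force; python3 -m pendant '[{"dx":0,"dy":0,"dz":0,"ax":0,"ay":0,"az":0,"jaw":-0.8},{"dx":0,"dy":0,"dz":0,"ax":0,"ay":0,"az":0,"jaw":-0.8}]' >/dev/null; python3 - <<'E'
from h import *
where(NEST); rows(NEST,[(15,0,110,45),(15,0,75,45),(15,0,55,45)])
# refine nest centre: dark screw centroids in first pictures
S=lambda x,y:(225+(x-1.5)/4,165+(y-1.5)/4); T=lambda x,y:(205+(x-2)/5,135+(y-2)/5)
for n,l in(("scene",[S(147,33),S(187,97),S(97,133),S(57,74)]),("top",[T(747,317),T(735,445),T(619,429),T(634,302)])):
    g=cv2.cvtColor(cv2.imread(f"pics/{n}0.png"),cv2.COLOR_BGR2GRAY).astype(float); out=[]
    for x,y in l:
        X,Y=np.meshgrid(np.arange(round(x)-2,round(x)+3),np.arange(round(y)-2,round(y)+3)); p=g[Y,X]; w=np.clip(np.percentile(p,70)-p,0,None); w[w<.25*w.max()]=0
        out.append(onz(n,((X*w).sum()/w.sum(),(Y*w).sum()/w.sum()),22))
    o=np.array(out); c=o.mean(0); print(n,o[:,:2].round(1).tolist(),c.round(1))
    # fit yaw
    u=o[:,:2]-c[:2]; print(np.degrees(np.arctan2(u[:,1],u[:,0])).round(1),np.linalg.norm(u,axis=1).round(1))
E
```

```text
contact_force: [0.7, 0.6, -0.8]
grip_force: 61.4
t 11.5 local [ 15.4  -0.7 149.5] z [ 0.669 -0.001 -0.743] y [0.002 1.    0.   ] F [0.4 0.4 0. ] w 29.5 grip 61.36181831359863 j [ 62.  59. -62. 132. 139.  46. -16.]
(15, 0, 110, 45) d [26.7  0.7 29.1] a [-0.1 -3.  -0.1]
(15, 0, 75, 45) d [50.2  0.7 55.2] a [-0.1 -3.  -0.1]
(15, 0, 55, 45) d [63.5  0.7 70. ] a [-0.1 -3.  -0.1]
scene [[493.3, -290.7], [507.6, -200.6], [598.4, -211.1], [590.9, -297.8]] [ 547.5 -250.1   22. ]
[-143.1  129.    37.5  -47.8] [67.8 63.6 64.1 64.5]
top [[588.8, -291.9], [490.6, -286.4], [505.1, -201.1], [597.6, -209.8]] [ 545.5 -247.3   22. ]
[ -45.9 -144.6  131.2   35.8] [62.2 67.4 61.4 64.2]
```

```bash
python3 -m pendant '[{"dx":13,"dy":0.3,"dz":15,"ax":0,"ay":-1.5,"az":0,"jaw":-0.8},{"dx":27,"dy":0.7,"dz":29,"ax":0,"ay":-3,"az":0,"jaw":-0.8},{"dx":40,"dy":0.7,"dz":43,"ax":0,"ay":-3,"az":0,"jaw":-0.8},{"dx":50,"dy":0.7,"dz":55,"ax":0,"ay":-3,"az":0,"jaw":-0.8},{"dx":63.5,"dy":0.7,"dz":70,"ax":0,"ay":-3,"az":0,"jaw":-0.8},{"dx":63.5,"dy":0.7,"dz":70,"ax":0,"ay":-3,"az":0,"jaw":-0.8},{"dx":63.5,"dy":0.7,"dz":70,"ax":0,"ay":-3,"az":0,"jaw":-0.8}]' | grep -i force; python3 - <<'E'
from h import *
np.set_printoptions(precision=1,suppress=True)
where(NEST); s=r.state(); Z=s["position"][2]-16.2+42
print("plate z",Z)
for n in("scene","top"):
    im=cams.camera(n); cv2.imwrite(f"pics/n_{n}.png",im); h=cv2.cvtColor(im,cv2.COLOR_BGR2HSV).astype(int); H,S,V=h[...,0],h[...,1],h[...,2]
    p=proj(n,NEST[0]+NEST[1]@(0,0,Z)); x,y=p.round().astype(int); print(n,"pred",p)
    box=np.zeros(H.shape,bool); box[y-14:y+15,x-14:x+15]=1
    for nm,m in dict(teal=(H>78)&(H<98)&(S>90),brass=(H>8)&(H<32)&(S>60)).items():
        for a,c,mm in blobs(m&box,2):
            q=onz(n,c,Z); print(n,nm,a,c,"nest-local",NEST[1].T@(q-NEST[0]))
    print(V[y-8:y+9,x-9:x+10] if 0 else "")
E
```

```text
contact_force: [-0.2, -0.4, -0.6]
grip_force: 61.4
t 12.2 local [15.2  1.8 55.8] z [ 0.7  0.  -0.7] y [-0.  1.  0.] F [-0.2 -0.4 -0.6] w 29.0 grip 61.36505842208862 j [ 61.  74. -60. 134. 153.  60. -17.]
plate z 81.60792156271812
scene pred [254.9 175.3]
scene teal 77 [252.4 178.7] nest-local [15.3  9.9 81.6]
scene teal 8 [259.9 183.8] nest-local [ 2.6 43.1 81.6]
scene brass 2 [246.5 163. ] nest-local [ -0.1 -67.2  81.6]
scene brass 2 [250.5 169.5] nest-local [  1.4 -32.   81.6]
scene brass 2 [246.  175.5] nest-local [ 28.3 -14.4  81.6]
scene brass 5 [256.4 175. ] nest-local [-5.3  1.4 81.6]
scene brass 8 [242.4 177.9] nest-local [ 44.5 -10.7  81.6]
scene brass 4 [252. 177.] nest-local [12.7  2.2 81.6]

top pred [344.  205.7]
top teal 67 [342.9 207.9] nest-local [-8.   2.9 81.6]
top brass 2 [343.  203.5] nest-local [ 7.   4.2 81.6]
top brass 2 [342.5 209. ] nest-local [-12.    3.9  81.6]
```

```bash
python3 -m pendant '[{"dx":4,"dy":-2,"dz":3,"ax":0,"ay":0,"az":0,"jaw":-0.8},{"dx":9.5,"dy":-4,"dz":8.5,"ax":0,"ay":0,"az":0,"jaw":-0.8},{"dx":9.5,"dy":-4,"dz":8.5,"ax":0,"ay":0,"az":0,"jaw":-0.8},{"dx":9.5,"dy":-4,"dz":8.5,"ax":0,"ay":0,"az":0,"jaw":-0.8}]' | grep -i force; cat > m.py <<'E'
from h import *
np.set_printoptions(precision=1,suppress=True)
where(NEST); s=r.state(); Z=s["position"][2]-16.2+42
t=NEST[1].T@(s["position"]-NEST[0])
for n,off in(("scene",(.8,-2.4)),("top",(-1.5,.1))):
    im=np.mean([cams.camera(n).astype(float) for _ in range(2)],0); w0=im[...,2]-im[...,0]; res=[]
    for sx in(-9.3,9.3):
        p=proj(n,NEST[0]+NEST[1]@(sx+off[0]+(.7 if n=="scene" else -.7),off[1],Z)); x,y=p.round().astype(int)
        for _ in range(2):
            X,Y=np.meshgrid(np.arange(x-2,x+3),np.arange(y-2,y+3)); w=w0[Y,X]; w=np.clip(w-np.percentile(w,35),0,None)*np.exp(-((X-x)**2+(Y-y)**2)/4)
            c=np.array([(X*w).sum(),(Y*w).sum()])/w.sum(); x,y=c.round().astype(int)
        res.append((NEST[1].T@(onz(n,c,Z)-NEST[0]))[:2]-off)
    res=np.array(res); print(n,"rings rel. nest",res.tolist(),"mid",res.mean(0))
E
python3 m.py
```

```text
contact_force: [0.2, -0.2, -0.5]
grip_force: 61.4
t 12.7 local [13.5 -4.1 41.8] z [ 0.7 -0.  -0.7] y [ 0.  1. -0.] F [ 0.2 -0.2 -0.5] w 29.4 grip 61.36482238769531 j [ 62.  76. -59. 134. 155.  60. -17.]
scene rings rel. nest [[-9.426587354862901, 0.8432190683663623], [9.080853634463287, -1.9968292524882068]] mid [-0.2 -0.6]
top rings rel. nest [[-10.237244520795828, -1.365422169930288], [8.7027577792298, -1.122373597191602]] mid [-0.8 -1.2]
```

```bash
python3 -m pendant '[{"dx":0.7,"dy":1,"dz":1.4,"ax":0,"ay":0,"az":0,"jaw":-0.8},{"dx":1.5,"dy":1,"dz":2.2,"ax":0,"ay":0,"az":0,"jaw":-0.8},{"dx":2.5,"dy":1,"dz":3.2,"ax":0,"ay":0,"az":0,"jaw":-0.8},{"dx":3.2,"dy":1,"dz":3.9,"ax":0,"ay":0,"az":0,"jaw":-0.8},{"dx":3.2,"dy":1,"dz":3.9,"ax":0,"ay":0,"az":0,"jaw":-0.8}]' | grep force; python3 -c "
from h import *
where(NEST)"; python3 -m pendant '[{"dx":0.7,"dy":0,"dz":0.7,"ax":0,"ay":0,"az":0,"jaw":-0.8},{"dx":1.5,"dy":0,"dz":1.5,"ax":0,"ay":0,"az":0,"jaw":-0.8},{"dx":1.5,"dy":0,"dz":1.5,"ax":0,"ay":0,"az":0,"jaw":-0.8}]' | grep force; python3 -c "
from h import *
where(NEST)"
```

```text
contact_force: [0.7, -0.1, -0.1]
grip_force: 61.4
t 13.4 local [14.1 -2.9 36.9] z [ 0.707 -0.001 -0.708] y [ 0.001  1.    -0.001] F [ 0.7 -0.1 -0.1] w 29.2 grip 61.36459708213806 j [ 62.  77. -58. 133. 155.  60. -17.]
contact_force: [0.0, -0.1, -0.2]
grip_force: 61.4
t 13.7 local [14.1 -2.9 34.8] z [ 0.707 -0.001 -0.708] y [ 0.001  1.    -0.001] F [ 0.  -0.1 -0.2] w 29.2 grip 61.36499047279358 j [ 62.  77. -58. 133. 155.  60. -17.]
```

The underside is below the nest's top (18.6 against 22) with no contact force, so it has entered the pocket. I'll lower to the floor.

```bash
python3 -m pendant '[{"dx":0.5,"dy":0,"dz":0.5,"ax":0,"ay":0,"az":0,"jaw":-0.8},{"dx":1,"dy":0,"dz":1,"ax":0,"ay":0,"az":0,"jaw":-0.8},{"dx":1,"dy":0,"dz":1,"ax":0,"ay":0,"az":0,"jaw":-0.8},{"dx":1,"dy":0,"dz":1,"ax":0,"ay":0,"az":0,"jaw":-0.8}]' | grep force; python3 -c "
from h import *
where(NEST)"; python3 -m pendant '[{"dx":0.3,"dy":0,"dz":0.3,"ax":0,"ay":0,"az":0,"jaw":-0.8},{"dx":0.7,"dy":0,"dz":0.7,"ax":0,"ay":0,"az":0,"jaw":-0.8},{"dx":0.7,"dy":0,"dz":0.7,"ax":0,"ay":0,"az":0,"jaw":-0.8}]' | grep force; python3 -c "
from h import *
where(NEST)"
```

```text
contact_force: [0.5, -0.5, -0.3]
grip_force: 61.4
t 14.1 local [14.2 -2.9 33.6] z [ 0.707 -0.001 -0.707] y [ 0.001  1.    -0.001] F [ 0.5 -0.5 -0.3] w 29.2 grip 61.36455774307251 j [ 62.  77. -58. 133. 156.  60. -17.]
contact_force: [-1.7, -0.8, 2.9]
grip_force: 62.0
t 14.4 local [14.4 -2.8 33.2] z [ 0.708 -0.001 -0.707] y [ 0.001  1.    -0.001] F [-1.7 -0.8  2.9] w 29.3 grip 62.005791664123535 j [ 62.  77. -58. 133. 156.  60. -16.]
```

The contact came at z = 33.2, exactly where the pocket floor should be. Releasing and backing out along the tool axis.

```bash
python3 -m pendant '[{"dx":0,"dy":0,"dz":0,"ax":0,"ay":0,"az":0,"jaw":-0.2},{"dx":0,"dy":0,"dz":0,"ax":0,"ay":0,"az":0,"jaw":0},{"dx":0,"dy":0,"dz":0,"ax":0,"ay":0,"az":0,"jaw":0.2},{"dx":0,"dy":0,"dz":0,"ax":0,"ay":0,"az":0,"jaw":0.2},{"dx":0,"dy":0,"dz":0,"ax":0,"ay":0,"az":0,"jaw":0.2}]' | grep -E "force|width"; python3 -m pendant '[{"dx":0,"dy":0,"dz":-10,"ax":0,"ay":0,"az":0,"jaw":0.2},{"dx":0,"dy":0,"dz":-25,"ax":0,"ay":0,"az":0,"jaw":0.2},{"dx":-10,"dy":0,"dz":-45,"ax":0,"ay":0,"az":0,"jaw":0.2},{"dx":-25,"dy":0,"dz":-65,"ax":0,"ay":0,"az":0,"jaw":0.2},{"dx":-50,"dy":0,"dz":-90,"ax":0,"ay":0,"az":0,"jaw":0.2},{"dx":-75,"dy":0,"dz":-115,"ax":0,"ay":0,"az":0,"jaw":0.2},{"dx":-75,"dy":0,"dz":-115,"ax":0,"ay":0,"az":0,"jaw":0.2},{"dx":-75,"dy":0,"dz":-115,"ax":0,"ay":0,"az":0,"jaw":0.2}]' | grep force; cat >> m.py <<'E'
for n in("scene","top"):
    im=cams.camera(n); h=cv2.cvtColor(im,cv2.COLOR_BGR2HSV).astype(int); m=(h[...,0]>78)&(h[...,0]<98)&(h[...,1]>90)
    for a,c,mm in blobs(m,20): print(n,"teal",a,c,"z59 local",(NEST[1].T@(onz(n,c,59)-NEST[0]))[:2])
    o=cv2.imread(f"pics/{n}0.png").astype(int); d=np.abs(im.astype(int)-o).max(2)>60
    for a,c,_ in blobs(d,25): print(n,"changed",a,c.round(0))
E
sed -i 's/^where.*/where(NEST); s=r.state(); Z=59/' m.py; python3 m.py
```

```text
contact_force: [0.8, -0.4, -0.8]
width: 51.2
grip_force: 0.0
contact_force: [-0.3, 0.8, -1.0]
grip_force: 0.0
t 15.7 local [-14.4  -3.  168. ] z [ 0.7 -0.  -0.7] y [ 0.  1. -0.] F [-0.3  0.8 -1. ] w 51.5 grip 0.0 j [ 65.  58. -65. 138. 143.  51. -19.]
scene rings rel. nest [[-8.839159103147232, -0.17699685549633148], [10.289383850809605, 0.07122110947096427]] mid [ 0.7 -0.1]
top rings rel. nest [[-10.253892327448654, -0.7001006018095718], [7.822448559149395, -0.2872207157083321]] mid [-1.2 -0.5]
scene teal 138 [254.8 183.5] z59 local [10.1 16.6]
scene teal 50 [496.8 321.1] z59 local [-362.9  799.9]
scene changed 179 [312.  11.]
scene changed 172 [380.  18.]
scene changed 52 [414.  47.]
scene changed 377 [400.  66.]
scene changed 44 [319.  55.]
scene changed 1488 [480.  83.]
scene changed 98 [315.  64.]
scene changed 36 [466.  60.]
scene changed 157 [430.  73.]
scene changed 61 [324.  82.]
scene changed 288 [445.  83.]
scene changed 130 [296.  98.]
scene changed 52 [408. 102.]
scene changed 52 [288. 117.]
scene changed 67 [258. 141.]
scene changed 455 [306. 174.]
scene changed 201 [385. 166.]
scene changed 214 [257. 183.]
scene changed 69 [288. 276.]
top teal 20 [345.1 210.8] z59 local [-12.5  -8.2]
top teal 157 [ 81.1 259.1] z59 local [-292.8  849.5]
top changed 39 [241. 177.]
top changed 449 [341. 218.]
top changed 935 [338. 264.]
top changed 56 [ 38. 296.]
top changed 2270 [ 16. 336.]
top changed 172 [508. 339.]
top changed 277 [ 52. 340.]
top changed 25 [499. 344.]
top changed 536 [285. 351.]
top changed 1377 [ 48. 365.]
top changed 33 [255. 348.]
top changed 738 [390. 371.]
top changed 148 [296. 373.]
top changed 55 [270. 372.]
top changed 374 [113. 380.]
top changed 1085 [328. 388.]
top changed 88 [254. 381.]
top changed 55 [270. 382.]
top changed 229 [ 35. 389.]
top changed 39 [ 68. 393.]
```

Teal's rings sit centred in the pocket at the seated height. One changed patch at scene (258,141) is near the battery cell, so I'll check whether that is only shadow or occlusion.

```bash
python3 - <<'E'
from h import *
where(NEST)
for n,(x,y) in(("scene",(259,140)),("top",(397,250))):
    o=cv2.imread(f"pics/{n}0.png"); im=cams.camera(n)
    for nm,p in(("before",o),("now",im)):
        h=cv2.cvtColor(p,cv2.COLOR_BGR2HSV).astype(int); m=((h[...,0]>160)|(h[...,0]<6))&(h[...,1]>55); b=np.zeros(m.shape,bool); b[y-25:y+26,x-25:x+26]=1
        print(n,nm,[(a,c.round(1)) for a,c,_ in blobs(m&b,4)],p[y-4:y+5:4,x].tolist())
    B=np.hstack([o[y-30:y+31,x-30:x+31],im[y-30:y+31,x-30:x+31]])
from kin import *
R=rots(r.state()["joint_pos"]); sh=np.array([0,0,346.9]); el=sh+R[2][:,2]*563.4+R[0][:,1]*18.8+R[2][:,1]*26.9; wr=el+R[4][:,2]*344.8; print(el,wr,proj("scene",el),proj("scene",wr))
E
```

```text
t 16.0 local [-14.5  -2.5 165.7] z [ 0.706 -0.    -0.709] y [0.001 1.    0.001] F [ 0.7 -0.3 -0.2] w 51.1 grip 0.0 j [ 65.  59. -65. 138. 143.  51. -19.]
scene before [(np.int32(71), array([258.5, 140. ]))] [[79, 74, 122], [99, 88, 142], [99, 88, 137]]
scene now [(np.int32(4), array([256.5, 133.5])), (np.int32(9), array([256.6, 138.8]))] [[32, 31, 28], [44, 42, 36], [19, 18, 18]]
top before [(np.int32(42), array([395.5, 250.2]))] [[137, 133, 178], [255, 255, 255], [86, 87, 104]]
top now [(np.int32(47), array([395.7, 250.3]))] [[140, 137, 185], [255, 255, 255], [86, 88, 106]]
[ 178.35645743 -461.30159618  619.51316109] [ 298.28052912 -222.09635722  402.0594633 ] [310.25550683 -38.5474277 ] [322.5196768   77.30111994]
```

The top view shows the cell unmoved (395.7,250.3 against 395.5,250.2), so in the scene view the arm was only hiding or shading it. Handing in.

```bash
python3 -c "
from bench import finish_job
print(finish_job())"
```

```text
the job is handed in; nothing more can be done
None
```

The job is handed in: the teal housing sits in the smallest nest's pocket with its sockets up, the flap is shut, and the rest of the bench looks unmoved. One risk is that around t = 1.9 s the arm folded into its joint limits in free air, and the force reading reached about 138 N (limit 120 N), with joint 4 at 146.70° against its 146.69° limit; no verdict came back.

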